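# Cap a sample vial in the bench capper

## Robot

A 6-joint arm with a two-finger parallel gripper is mounted at the origin on the work surface. World frame = base frame: x ahead of the robot, y to its left, z up, the work surface at z = 0. Lengths are in m, angles in rad, forces in N, time in s.
With the tool pointing down it reaches from about 0.35 to 0.875 m from the base axis. Payload 4.2 kg.
Tool frame: the origin (TCP) lies midway between the tips of the shut fingers; the grasp point (between the pads) lies 19 mm behind it; z points along the fingers, y is the direction in which the jaws open and shut (so a half turn about z gives the same grasp; the last joint's range is limited). The gripper opens to 85 mm and grips with 20 to 120 N. Pads are 22 mm wide; open, the fingers measure 114 mm over their backs; the gripper's body (76 mm by 85 mm) begins 54 mm behind the grasp point. The pads swing forward as they close: fully open they stand 13 mm farther back than shut.
Start: joints at [-0.863, 0.385, 0.008, 0, -1.194, -0.259], TCP at [0.271, -0.563, 0.207] pointing down, gripper open.
Joint ranges: [-3.14, 3.14], [-1.21, 2.06], [-1.07, 1.41], [-3.16, 2.05], [-2.99, -0.16], [-3.1, 3.1]. Speed limits (rad/s): [2.79, 2.79, 3.14, 3.14, 3.14, 3.14].

## Interface

Orientations are given as a rotation vector (axis times angle).
In Python, from rig import sensors, vision, finish_job gives the robot as it stands.
- The arm moves only by the shell command python3 -m handwheel 'ROWS'. ROWS is JSON, a list of rows, each an object with "delta_pos": the shift along the world's x, y, z in m, a list of three; "twist": the turn about the world's z in degrees; "gripper": the opening, from 0 (shut) to 1 (fully open). A call has exactly 8 rows; each row is the pose to reach, as a shift and turn from the pose measured when the call began; what a row does not reach only later rows make up. A row lasts 1/12 s, in which the tool goes at most 41.7 mm and 7.16 degrees, less where a joint would pass 70% of its speed; a pose out of reach is approached as far as the arm can. A call with a gripper value outside its range is refused whole. The fingers move at their own pace and stop on an object; the grip force is fixed at half the most. Time passes only in rows, so rows that repeat a pose let the fingers close, or fill a call up. It gives the time, the measured TCP pose, the force and the opening at its end, in the units of the state.
- sensors.get_state(): the state, without advancing time (a new reading comes with each control period).
- vision.capture(name): name is "scene" or "top" or "wrist"; returns a dict with "img" (420x560x3 uint8, blue, green, red), "vfov" (degrees; the focal length in pixels is half the picture's height over the tangent of half this angle, whatever the lens; pixels are square), "cx", "cy" (the principal point, pixels), "rvec" (rotation vector, rad) and "tvec" (3), from world to camera coordinates, as OpenCV has them. Camera axes: x right, y down, z forward; pixel columns grow to the right and rows downward; lengths in m; the calibration is good to about 2 mm. The wrist camera is an equidistant fisheye: a pixel r from the principal point sees the ray r / f radians off the axis. A picture is of the moment at which its call begins. There is no depth.
- finish_job(): hands the job in, once; it reports no verdict.
The state is a dict: "clock": time; "joints": joint angles; "dq": joint speeds; "joint_torque": joint torques, N m; "tcp_pos": TCP position; "ee_rot": TCP orientation; "force": force on the tool from outside, world axes, zero at the start; "torque": the same for the moment, N m; "width": finger opening in m.
Only numpy, scipy, OpenCV 4.12 (cv2) and the standard library are available. Lean on these libraries where they do the work, as an engineer would, in place of code of your own. Each camera call takes 0.05 s, during which the arm holds its last target.

## Task

Stand the vial whose cap is still up in the round nest of the capper's shuttle, and push the shuttle fully in under the head. Then press the plunger knob steadily down, through its soft first stop, until the second, stiff stop is felt and the cap is fully home on the vial, without forcing it, and let the plunger come all the way back up. Leave the vial in the capper with the shuttle in, and leave the other things on the bench where they are.

Things in the scene. Friction and masses are not known exactly. Their poses are not given: they have to be found in the camera images.
- vial: The vial to cap: a clear glass cylinder 28 mm in diameter with a white round push-on cap (25 mm diameter, 14 mm high) standing proud on its neck. Loose, upright on the bench; with its cap about 60 to 100 g. Origin: centre of its underside, z up. Straight glass from 0 to 46 mm above the origin (grip it here), cap from 54 to 68 mm while the cap is up, 49 to 63 mm when home.
- cap (a joint): How far the cap is pushed down onto the vial, m: 0 to 0.001 at the start, 0.005 = fully home (hard end). It is a tight fit: it takes about 5 N to push down, stays where it is left.
- press: Fixed base of a hand-operated capper on the bench, white, 250 x 90 x 12 mm, with two low aluminium guide strips (top 24 mm above the bench) and a column 28 x 60 mm, 166 mm tall, behind. Origin: on the bench, on the vertical axis of the ram. Its x axis points from the front of the capper to the column: the shuttle goes in along +x, z up. Base spans x -150 to +100 mm, the column x 56 to 84 mm.
- shuttle (a joint): Travel of the shuttle along the press's x axis, m: 0 = out, 0.10 = fully in against its end stop, with the nest exactly under the ram. It slides with about 1.5 N of friction and stays where it is left. Starts between 0 and 0.015.
- nest (a point): Centre of the floor of the round nest in the aluminium shuttle block (56 x 56 mm, top 14 mm above this point): a hole 31 mm in diameter, 14 mm deep, with a 2 mm chamfer. The floor is 21 mm above the bench. It lies 100 mm in front of the ram axis at shuttle 0.
- fin_top (a point): Centre of the top of the shuttle's black upright fin, by which it is pushed or gripped: 14 mm along the press's x, 16 mm along its y, 34 mm tall (23 to 57 mm above the bench), 75 mm in front of the nest centre, joined to it by a flat tongue 30 mm wide.
- head: Head of the capper, clamped on the column at a height that differs by up to 6 mm from time to time: a white upright cylinder 40 mm in diameter on the ram axis, joined to the column, with the ram below and the plunger above. Its axes are the press's; the origin is on the ram axis, 104 mm below the underside of the cylinder, 0 to 6 mm above the bench. Cylinder from 104 to 152 mm above the origin.
- foot (a point): Centre of the underside of the ram's foot (a disc 24 mm in diameter) that pushes the cap down. At rest 92 to 98 mm above the bench, so 3 to 10 mm above the top of a cap that is up, on a vial in the nest.
- knob_ref (a point): Point on the ram axis, fixed to the plunger's stem, at rest 218 to 224 mm above the bench (126 mm above the foot). The plunger's round grey knob (38 mm diameter, 16 mm thick, flat top) is screwed on the stem and clamped there, and its setting differs: its top lies 0 to 15 mm below this point, how far is not measured. Press the middle of the knob's top straight down.
- plunger (a joint): Downward travel of the knob relative to the ram, m: 0 = up, 0.010 = soft first stop. Sprung: 1.5 N at the start, 3 N at 0.010. Springs back when let go.
- ram (a joint): Downward travel of the ram and foot, m: 0 = up. It moves only once the plunger is at its first stop: 5 N to start, growing 0.2 N per mm, and about 5 N more while it pushes the cap down, so 11 to 13 N in all just before the cap is home. Then the second stop, hard, is felt (ram at 0.008 to 0.015 by then). Not built to be pressed with more than 25 N. Springs back when let go.
- jar: Bystander: a closed squat amber jar, 48 mm diameter, 46 mm tall, standing near the vial. Origin: centre of its underside.
- flask: Bystander: a closed slender bottle, 36 mm diameter, 72 mm tall, standing near the vial. Origin: centre of its underside.
- slidebox: Bystander: a white slide box 85 x 30 x 30 mm lying on the left of the bench. Origin: centre of its underside.
Mind the look-alikes: they are no part of the job. Leave any purple or turquoise look-alike of the vial alone.

How it is judged:
By the outcome, as a careful person would: the job done as asked, in the order asked, and still so for the second after the job is handed in, with the robot touching nothing.
It also fails if it takes over 72 s, if anything falls off the work surface, if the arm or the gripper's body presses on something with over 40 N, if the wrist force passes 120 N, or if a joint passes its speed limit or range.

## Working session

There is one attempt and no reset: what is moved stays moved. The work goes in short steps, Python scripts to look and compute and a shell command to move; the robot and the scene stay as the last step left them, time stands still between calls to the robot, and variables do not carry over. Pictures are saved under pics/ and viewed, and the job is handed in when it is done.

```bash
mkdir -p pics; ls; python3 - <<'E'
from rig import sensors, vision
import cv2
s=sensors.get_state();print({k:s[k] for k in('clock','tcp_pos','ee_rot','force','width')})
for n in('scene','top','wrist'):
    c=vision.capture(n);cv2.imwrite(f'pics/{n}0.png',c['img']);print(n,c['vfov'],c['cx'],c['cy'],c['rvec'],c['tvec'])
E
```

```text
pics
{'clock': 0.0, 'tcp_pos': array([ 0.27091025, -0.56252235,  0.20570457]), 'ee_rot': array([ 0.69858655, -3.06232543, -0.00335396]), 'force': array([-0.46222289, -0.49235724, -0.01441231]), 'width': 0.0853799165775215}
scene 46.97836393499341 281.20186425162836 210.43511597892842 [ 1.59846188  1.76975883 -0.8374316 ] [ 0.01419066 -0.24023577  1.47914235]
top 45.51344534477959 283.39705915862606 210.29179604924238 [ 2.14783765 -2.10350999  0.21441232] [4.18280567e-04 5.75924492e-01 1.31436716e+00]
wrist 65.70646984690485 280.2904631769543 207.57948357831282 [-1.5839441  -2.5204371  -0.35038988] [ 0.6239138  -0.03479921  0.3798191 ]
```

View pics/scene0.png

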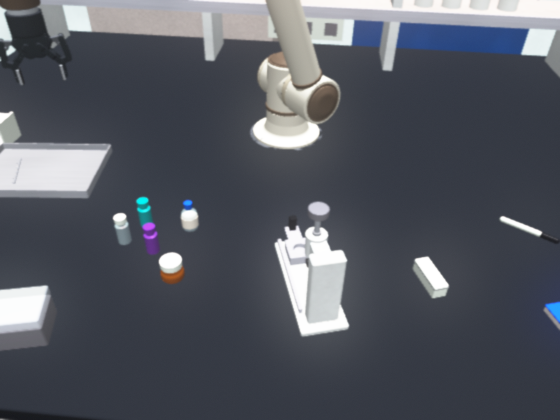

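View pics/top0.png

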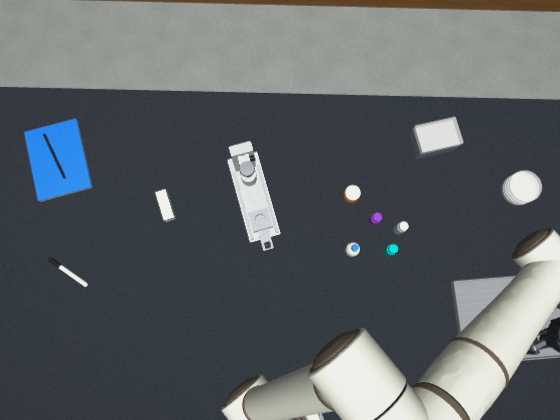

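View pics/wrist0.png

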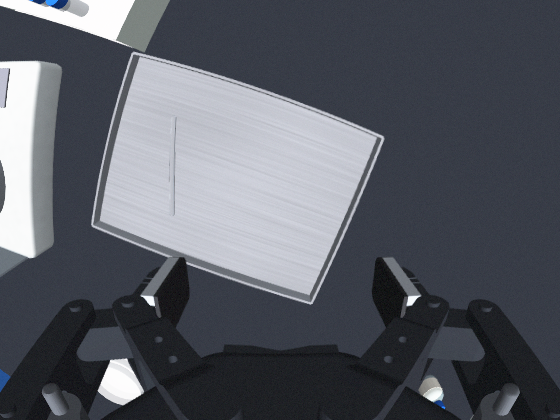

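Candidates for the vial: the white-capped one at scene (123,229) / top (402,227); turquoise at scene (144,213) / top (392,249); purple at scene (151,239) / top (377,218). The blue-capped flask is at scene (190,216) and the jar at scene (171,267). The white-capped one fits the description. I'll check it in a close crop.

```bash
cat > h.py <<'E'
import numpy as np, cv2
from rig import sensors, vision
def cam(n):
    c=vision.capture(n); c['f']=c['img'].shape[0]/2/np.tan(np.radians(c['vfov'])/2)
    c['R']=cv2.Rodrigues(np.array(c['rvec'],float))[0]; c['t']=np.array(c['tvec'],float); c['fish']=n=='wrist'; return c
def ray(c,u,v):
    x,y=(u-c['cx'])/c['f'],(v-c['cy'])/c['f']
    if c['fish']:
        r=np.hypot(x,y); d=np.array([np.sin(r)*x/r,np.sin(r)*y/r,np.cos(r)])
    else: d=np.array([x,y,1.])
    return -c['R'].T@c['t'], c['R'].T@d
def onz(c,u,v,z):
    o,d=ray(c,u,v); return o+d*(z-o[2])/d[2]
def proj(c,P):
    p=c['R']@np.array(P,float)+c['t']
    if c['fish']:
        r=np.hypot(p[0],p[1]); th=np.arctan2(r,p[2]); return c['cx']+c['f']*th*p[0]/r, c['cy']+c['f']*th*p[1]/r
    return c['cx']+c['f']*p[0]/p[2], c['cy']+c['f']*p[1]/p[2]
def tri(obs):
    A=np.zeros((3,3));b=np.zeros(3)
    for c,u,v in obs:
        o,d=ray(c,u,v); d/=np.linalg.norm(d); M=np.eye(3)-np.outer(d,d); A+=M;b+=M@o
    return np.linalg.solve(A,b)
def crop(c,name,x0,y0,x1,y1,k):
    i=cv2.resize(c['img'][y0:y1,x0:x1],None,fx=k,fy=k,interpolation=cv2.INTER_CUBIC); cv2.imwrite('pics/'+name,i)
E
python3 - <<'E'
from h import *
c=cam('scene');t=cam('top')
crop(c,'sv.png',100,180,220,290,6);crop(c,'sp.png',265,190,355,335,4)
crop(t,'tv.png',330,170,430,265,6);crop(t,'tp.png',215,130,295,260,4)
for n,u,v,z in(('vial',402,227,.067),('pr',377,218,.067),('tq',392,249,.067),('flask',353,249,.072),('jar',352,194,.046),('fin',267,242,.057),('knob',246,168,.215)):print(n,onz(t,u,v,z))
E
```

```text
vial [ 0.53458357 -0.30876518  0.067     ]
pr [ 0.55781113 -0.24146666  0.067     ]
tq [ 0.47432548 -0.28039445  0.067     ]
flask [ 0.47153373 -0.17502405  0.072     ]
jar [ 0.62780193 -0.17716294  0.046     ]
fin [0.48735066 0.05495182 0.057     ]
knob [0.64827407 0.10736296 0.215     ]
```

View pics/sv.png

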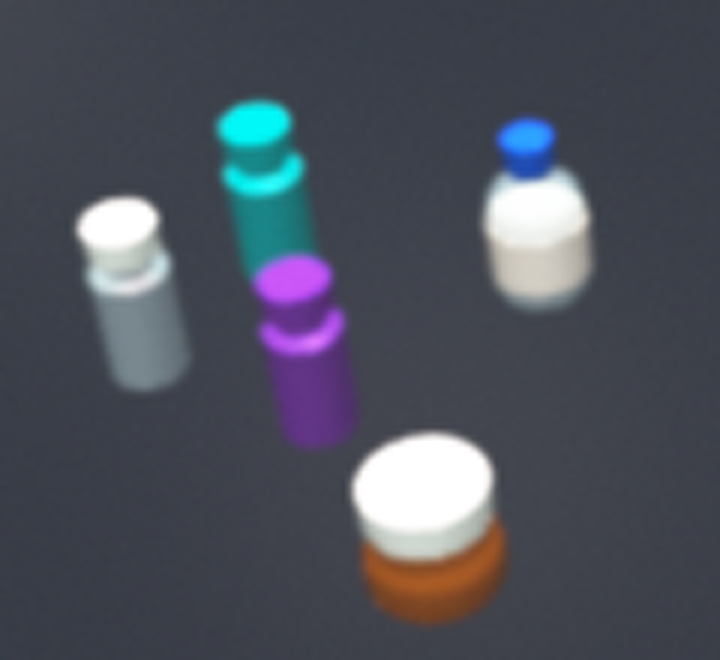

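View pics/sp.png

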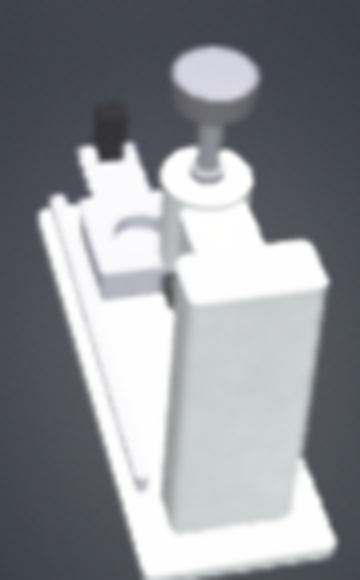

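View pics/tv.png

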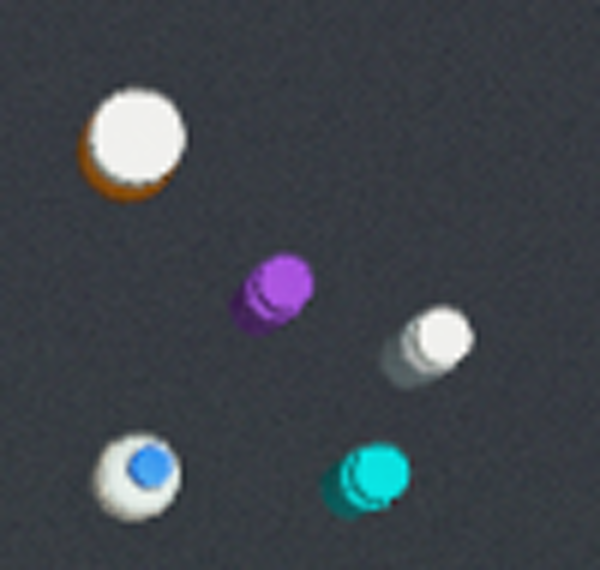

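View pics/tp.png

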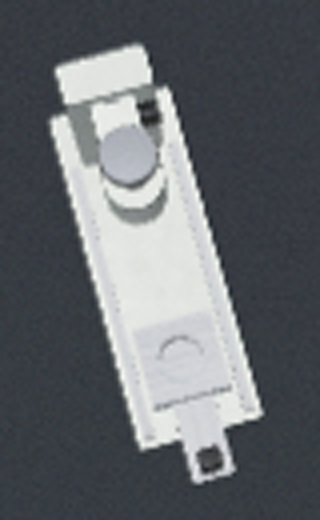

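The crops confirm it: the clear glass vial with the proud white cap is at scene (120,217) / top (404,226), with nothing else like it. The press is at top (247,169) knob, with the fin at (267,244). Next I'll measure precisely.

```bash
python3 - <<'E'
from h import *
c=cam('scene');t=cam('top');w=cam('wrist')
s=sensors.get_state();print('camera wrist pos',-w['R'].T@w['t'], 'Rt',cv2.Rodrigues(s['ee_rot'])[0].round(3).tolist())
def cen(c,x0,y0,x1,y1,f):
    i=c['img'][y0:y1,x0:x1].astype(int); m=f(i).astype(np.uint8)
    n,l,st,ce=cv2.connectedComponentsWithStats(m); k=1+np.argmax(st[1:,4]); return ce[k]+[x0,y0],st[k,4]
white=lambda i:i.min(2)>215
dark=lambda i:i.max(2)<45
a=cen(t,395,218,412,235,lambda i:i.min(2)>170);b=cen(c,110,208,130,230,lambda i:i.min(2)>200)
print(a,b, onz(t,*a[0],.068),onz(c,*b[0],.066))
P=tri([(t,*a[0]),(c,*b[0])]);print('vialcap tri',P)
# by crop estimates
fin=tri([(t,267.4,244.5),(c,292.8,216.8)]);print('fin',fin,onz(t,267.4,244.5,.057),onz(c,292.8,216.8,.057))
kn=tri([(t,247.3,168.7),(c,319,208.3)]);print('knob',kn)
crop(t,'tk.png',232,135,272,185,12);crop(t,'tf.png',245,200,285,255,10);crop(c,'sk.png',280,195,340,265,8)
E
```

```text
camera wrist pos [ 0.20846082 -0.59317277  0.3744376 ] Rt [[-0.901, -0.434, -0.0], [-0.434, 0.901, 0.0], [0.0, 0.0, -1.0]]
(array([403.56923077, 225.78461538]), np.int32(65)) (array([119.2       , 217.54736842]), np.int32(95)) [ 0.53783607 -0.31285037  0.068     ] [ 0.53848206 -0.31502816  0.066     ]
vialcap tri [ 0.53842691 -0.31419396  0.06590179]
fin [0.48060758 0.05373752 0.05689582] [0.4805967  0.05369886 0.057     ] [0.4807341  0.05377917 0.057     ]
knob [0.64684674 0.10466968 0.2140178 ]
```

View pics/tk.png

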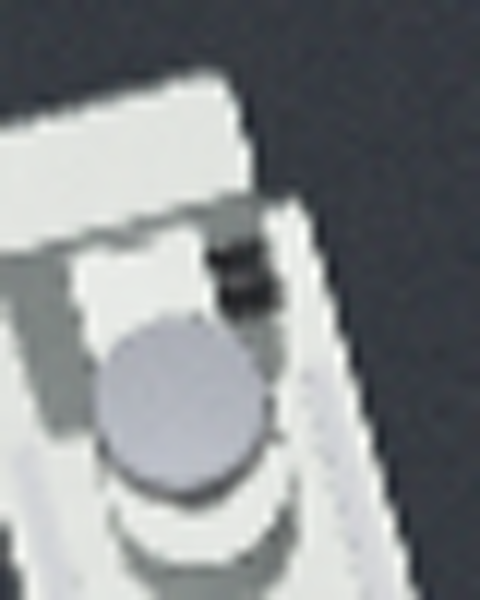

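View pics/tf.png

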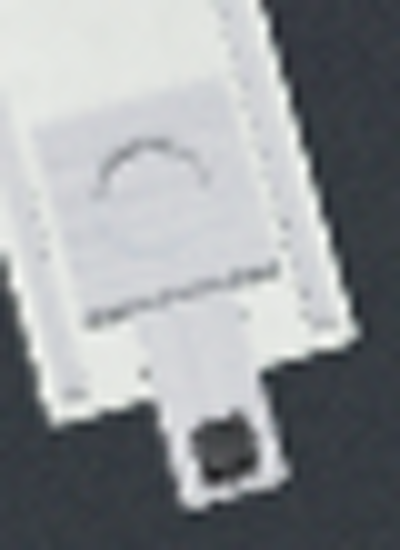

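View pics/sk.png

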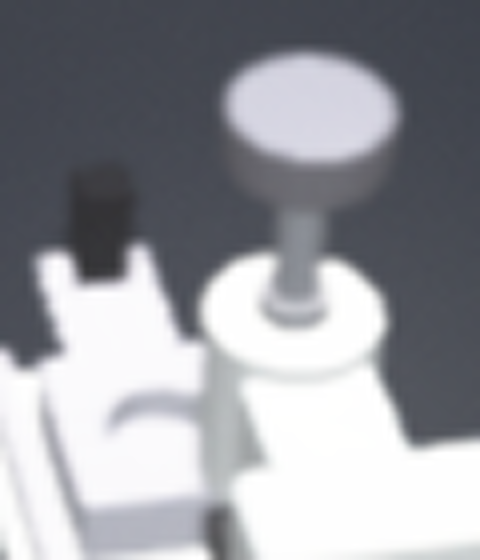

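```bash
python3 - <<'E'
from h import *
c=cam('scene');t=cam('top')
k=tri([(t,246.8,168.5),(c,318.6,208.0)]);print('knob',k)
fL=onz(t,249.4,242.1,.012);fR=onz(t,280.4,233.1,.012);m=(fL+fR)/2;print('front',fL,fR,m,np.linalg.norm(fL-fR))
d=k[:2]-m[:2];print('len',np.linalg.norm(d),np.degrees(np.arctan2(d[1],d[0])), 'front edge perp',np.degrees(np.arctan2(*(fL-fR)[[1,0]]))-90)
fin=tri([(t,267.1,244.3),(c,292.6,217.2)]);print('fin',fin);d=k[:2]-fin[:2];print('fin->knob',np.linalg.norm(d),np.degrees(np.arctan2(d[1],d[0])))
# nest arc: top hole of block at z .035: estimate hole ring center
n=onz(t,245+15.2-.4,200+20.5-.4,.035);print('nest guess',n,np.linalg.norm(n[:2]-fin[:2]))
a=np.arctan2(d[1],d[0]);u=np.array([np.cos(a),np.sin(a)])
print('nest from fin',fin[:2]+.075*u,'from knob',k[:2])
for r in (0,1):
  P=np.r_[fin[:2]+.075*u,.035]
  ang=np.linspace(0,6.28,40);pts=np.array([proj(t,P+.0155*np.array([np.cos(q),np.sin(q),0])) for q in ang])
img=cv2.resize(t['img'][200:255,245:285],None,fx=10,fy=10,interpolation=cv2.INTER_CUBIC)
for p in pts: cv2.circle(img,(int((p[0]-245+.5)*10),int((p[1]-200+.5)*10)),2,(0,0,255),-1)
cv2.imwrite('pics/nest.png',img)
E
```

```text
knob [0.64709199 0.10488937 0.21487094]
front [0.49177714 0.10501211 0.012     ] [0.51894639 0.01917307 0.012     ] [0.50536176 0.06209259 0.012     ] 0.0900361471627347
len 0.14805074146723743 16.802187593449283 front edge perp 17.56330517987422
fin [0.48124088 0.05397065 0.05627282]
fin->knob 0.1734915207469005 17.067253257976816
nest guess [0.55063051 0.07693449 0.035     ] 0.07309075853807925
nest from fin [0.55293795 0.0759827 ] from knob [0.64709199 0.10488937]
```

View pics/nest.png

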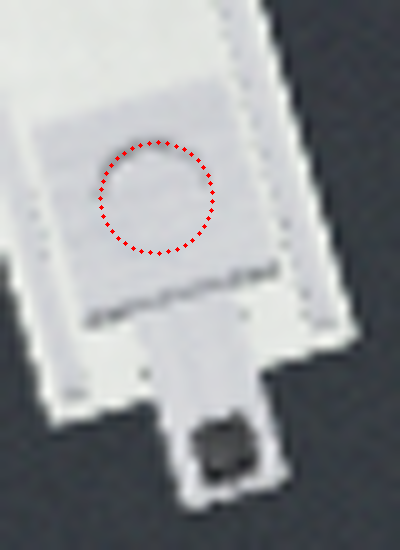

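Nest at about (0.552, 0.0765), ram axis at about (0.647, 0.105), press yaw about 17.1°, vial at about (0.538, -0.314). The red ring sits roughly 1 mm from the nest arc at crop (150,140). I'll move over the vial with the jaw axis aligned to the press's y axis.

```bash
python3 -m handwheel '[{"delta_pos":[0.025,0.023,0],"twist":-1,"gripper":0.75},{"delta_pos":[0.05,0.047,0],"twist":-2,"gripper":0.75},{"delta_pos":[0.075,0.07,0],"twist":-4,"gripper":0.75},{"delta_pos":[0.1,0.094,0],"twist":-5,"gripper":0.75},{"delta_pos":[0.125,0.117,0],"twist":-6,"gripper":0.75},{"delta_pos":[0.15,0.14,0],"twist":-8,"gripper":0.75},{"delta_pos":[0.175,0.164,0],"twist":-8.5,"gripper":0.75},{"delta_pos":[0.19,0.178,0],"twist":-8.5,"gripper":0.75}]'
python3 -m handwheel '[{"delta_pos":[0.02,0.018,0],"twist":0,"gripper":0.75},{"delta_pos":[0.035,0.033,0],"twist":0,"gripper":0.75},{"delta_pos":[0.05,0.047,0],"twist":0,"gripper":0.75},{"delta_pos":[0.065,0.06,0],"twist":0,"gripper":0.75},{"delta_pos":[0.075,0.07,-0.01],"twist":0,"gripper":0.75},{"delta_pos":[0.077,0.071,-0.02],"twist":0,"gripper":0.75},{"delta_pos":[0.077,0.071,-0.03],"twist":0,"gripper":0.75},{"delta_pos":[0.077,0.071,-0.03],"twist":0,"gripper":0.75}]'
python3 - <<'E'
from h import *
w=cam('wrist');cv2.imwrite('pics/w1.png',w['img'])
s=sensors.get_state();print(s['clock'],s['tcp_pos'],cv2.Rodrigues(s['ee_rot'])[0].round(3).tolist(),s['force'])
print(proj(w,[.5385,-.314,.068]),proj(w,s['tcp_pos']))
E
```

```text
clock: 1.17
tcp_pos: [0.4633, -0.3829, 0.2069]
ee_rot: [-0.473, 3.105, -0.0]
force: [0.3, 0.3, -1.1]
width: 0.0637
clock: 1.83
tcp_pos: [0.538, -0.3113, 0.1732]
ee_rot: [0.471, -3.101, -0.006]
force: [-0.4, 0.6, -1.3]
width: 0.064
1.8833 [ 0.53843185 -0.31198289  0.17462871] [[-0.955, -0.297, -0.004], [-0.297, 0.955, 0.002], [0.003, 0.003, -1.0]] [ 0.5871495  -0.72178822  0.59665968]
(np.float64(276.6257034864516), np.float64(199.4219283663663)) (np.float64(278.9361527366992), np.float64(247.25129158530183))
```

View pics/w1.png

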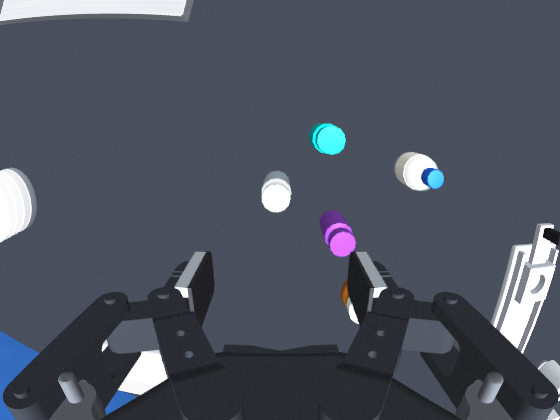

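The wrist view shows the white cap at (276,198), matching the projection (277,199) within about 1 mm. Descending and gripping.

```bash
python3 -m handwheel '[{"delta_pos":[0,-0.002,-0.025],"twist":0,"gripper":0.75},{"delta_pos":[0,-0.002,-0.05],"twist":0,"gripper":0.75},{"delta_pos":[0,-0.002,-0.075],"twist":0,"gripper":0.75},{"delta_pos":[0,-0.002,-0.1],"twist":0,"gripper":0.75},{"delta_pos":[0,-0.002,-0.125],"twist":0,"gripper":0.75},{"delta_pos":[0,-0.002,-0.145],"twist":0,"gripper":0.75},{"delta_pos":[0,-0.002,-0.155],"twist":0,"gripper":0.75},{"delta_pos":[0,-0.002,-0.157],"twist":0,"gripper":0.75}]'
python3 - <<'E'
from h import *
w=cam('wrist');cv2.imwrite('pics/w2.png',w['img'])
s=sensors.get_state();print(s['clock'],s['tcp_pos'],s['force'])
E
```

```text
clock: 2.55
tcp_pos: [0.5366, -0.3144, 0.0156]
ee_rot: [0.468, -3.099, -0.006]
force: [0.3, -1.4, 0.2]
width: 0.064
2.6 [ 0.53761007 -0.31458225  0.01683769] [0.23688084 0.04150578 0.32048343]
```

View pics/w2.png

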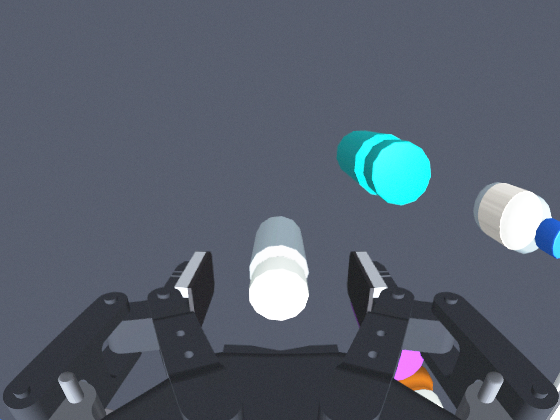

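The vial sits centred between the pads (cap at (279,291), pads at x≈200 and 358). Closing.

```bash
python3 -m handwheel '[{"delta_pos":[0,0,0.002],"twist":0,"gripper":0.5},{"delta_pos":[0,0,0.002],"twist":0,"gripper":0.3},{"delta_pos":[0,0,0.002],"twist":0,"gripper":0.2},{"delta_pos":[0,0,0.002],"twist":0,"gripper":0.1},{"delta_pos":[0,0,0.002],"twist":0,"gripper":0},{"delta_pos":[0,0,0.002],"twist":0,"gripper":0},{"delta_pos":[0,0,0.002],"twist":0,"gripper":0},{"delta_pos":[0,0,0.002],"twist":0,"gripper":0}]'
python3 - <<'E'
from h import *
w=cam('wrist');cv2.imwrite('pics/w3.png',w['img'])
s=sensors.get_state();print(s['clock'],s['tcp_pos'],s['force'],s['width'],proj(w,np.r_[s['tcp_pos'][:2],.068]))
E
```

```text
clock: 3.27
tcp_pos: [0.5388, -0.315, 0.0208]
ee_rot: [0.471, -3.103, -0.001]
force: [-0.9, 0.8, 6.6]
width: 0.0234
3.3167 [ 0.53877832 -0.31500433  0.02088002] [-0.90329119  0.67903514  5.95117475] 0.023341332264416863 (np.float64(280.4870988006595), np.float64(287.9318723689233))
```

View pics/w3.png

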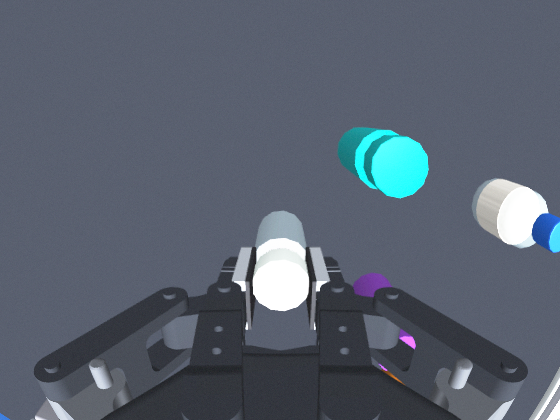

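Width is 23 mm rather than 28 mm. I'll lift slightly and check whether the vial comes along straight.

```bash
python3 -m handwheel '[{"delta_pos":[0,0,0.005],"twist":0,"gripper":0},{"delta_pos":[0,0,0.01],"twist":0,"gripper":0},{"delta_pos":[0,0,0.02],"twist":0,"gripper":0},{"delta_pos":[0,0,0.04],"twist":0,"gripper":0},{"delta_pos":[0,0,0.06],"twist":0,"gripper":0},{"delta_pos":[0,0,0.08],"twist":0,"gripper":0},{"delta_pos":[0,0,0.09],"twist":0,"gripper":0},{"delta_pos":[0,0,0.09],"twist":0,"gripper":0}]'
python3 - <<'E'
from h import *
w=cam('wrist');c=cam('scene');crop(w,'w4.png',180,150,380,350,3);crop(c,'s4.png',80,170,200,270,6)
s=sensors.get_state();print(s['clock'],s['tcp_pos'],s['force'],s['width'])
P=np.array(s['tcp_pos'])
for dz in(-.018,.028,.050): print(dz,proj(w,P+[0,0,dz]),proj(c,P+[0,0,dz]))
E
```

```text
clock: 3.98
tcp_pos: [0.5405, -0.3156, 0.1143]
ee_rot: [-0.472, 3.103, -0.004]
force: [0.0, -0.1, -1.1]
width: 0.0231
4.0833 [ 0.53837917 -0.31469422  0.11061504] [ 0.72430405  0.82404913 -1.36628252] 0.023107522569497052
-0.018 (np.float64(282.9427304243841), np.float64(229.86238967149671)) (np.float64(117.04085396816384), np.float64(207.7108969867398))
0.028 (np.float64(283.4219458886966), np.float64(261.87313970079794)) (np.float64(112.83389972110203), np.float64(189.97242207042171))
0.05 (np.float64(283.74418063061586), np.float64(283.9860964894983)) (np.float64(110.73524426504517), np.float64(181.12351500392373))
```

View pics/w4.png

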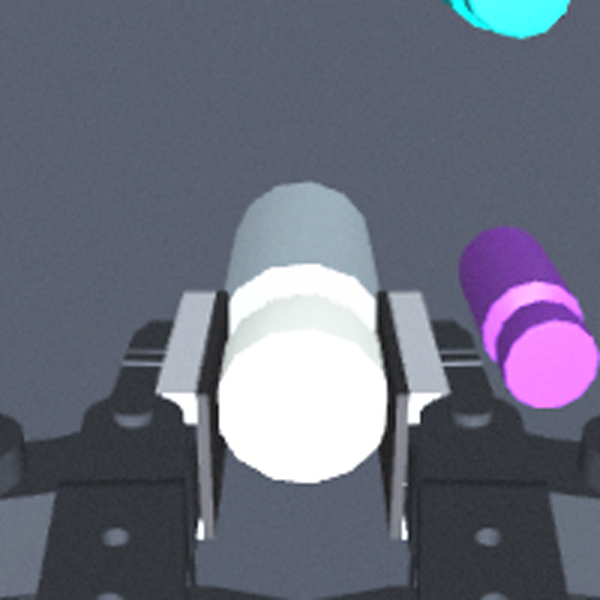

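View pics/s4.png

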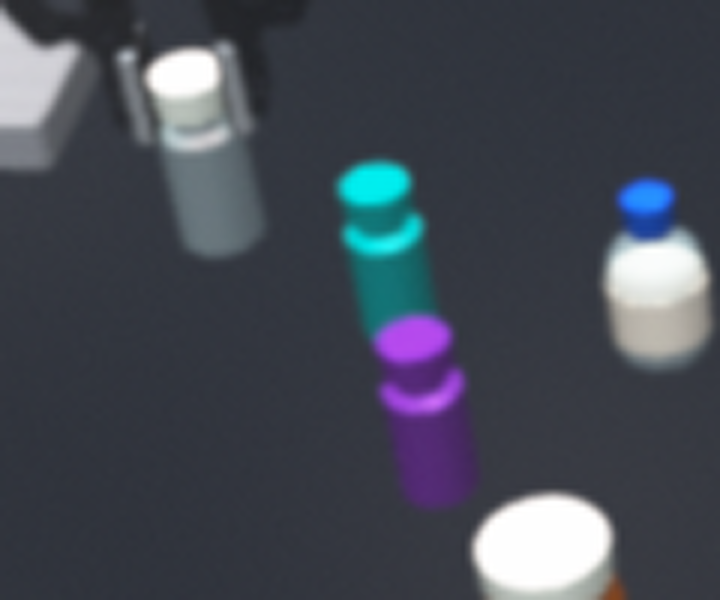

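```bash
python3 - <<'E'
from h import *
w=cam('wrist');c=cam('scene')
s=sensors.get_state();P=np.array(s['tcp_pos']);R=cv2.Rodrigues(s['ee_rot'])[0]
print(w['R']@R)
for g in(.0234,.028):
  for b in(0,.005,.01,.02,.03):
    print(g,b,[tuple(np.round(proj(w,P+R@[sx*.011,g/2,-b]),1)) for sx in(1,-1)],[tuple(np.round(proj(c,P+R@[0,sy*g/2,-b]),1)) for sy in(1,-1)])
E
```

```text
[[ 2.50866607e-04  9.99999210e-01  1.23131970e-03]
 [-9.61774043e-01  5.78466553e-04 -2.73843671e-01]
 [-2.73844167e-01 -1.11555309e-03  9.61773429e-01]]
0.0234 0 [(np.float64(302.2), np.float64(225.5)), (np.float64(301.3), np.float64(261.7))] [(np.float64(121.5), np.float64(200.6)), (np.float64(109.9), np.float64(201.8))]
0.0234 0.005 [(np.float64(302.8), np.float64(228.5)), (np.float64(301.8), np.float64(265.5))] [(np.float64(121.1), np.float64(198.7)), (np.float64(109.4), np.float64(199.9))]
0.0234 0.01 [(np.float64(303.4), np.float64(231.7)), (np.float64(302.4), np.float64(269.5))] [(np.float64(120.6), np.float64(196.8)), (np.float64(108.9), np.float64(198.0))]
0.0234 0.02 [(np.float64(304.7), np.float64(238.7)), (np.float64(303.5), np.float64(278.1))] [(np.float64(119.7), np.float64(192.9)), (np.float64(107.9), np.float64(194.1))]
0.0234 0.03 [(np.float64(306.2), np.float64(246.6)), (np.float64(304.8), np.float64(287.7))] [(np.float64(118.8), np.float64(189.0)), (np.float64(107.0), np.float64(190.2))]
0.028 0 [(np.float64(306.4), np.float64(225.5)), (np.float64(305.3), np.float64(261.6))] [(np.float64(122.7), np.float64(200.5)), (np.float64(108.7), np.float64(201.9))]
0.028 0.005 [(np.float64(307.1), np.float64(228.5)), (np.float64(305.9), np.float64(265.4))] [(np.float64(122.2), np.float64(198.6)), (np.float64(108.3), np.float64(200.0))]
0.028 0.01 [(np.float64(307.8), np.float64(231.7)), (np.float64(306.6), np.float64(269.4))] [(np.float64(121.8), np.float64(196.6)), (np.float64(107.8), np.float64(198.1))]
0.028 0.02 [(np.float64(309.4), np.float64(238.7)), (np.float64(308.0), np.float64(278.1))] [(np.float64(120.9), np.float64(192.8)), (np.float64(106.8), np.float64(194.2))]
0.028 0.03 [(np.float64(311.2), np.float64(246.5)), (np.float64(309.5), np.float64(287.6))] [(np.float64(120.0), np.float64(188.8)), (np.float64(105.8), np.float64(190.3))]
```

```bash
python3 - <<'E'
from h import *
c=cam('scene');i=c['img'][165:220,90:140].astype(float)
i=np.clip(255*(i/140)**0.7,0,255).astype(np.uint8)
cv2.imwrite('pics/s5.png',cv2.resize(i,None,fx=10,fy=10,interpolation=cv2.INTER_CUBIC))
s=sensors.get_state();P=np.array(s['tcp_pos']);print((np.array(proj(c,P))-[90,165]+.5)*10)
E
```

```text
[262.10514654 367.62556001]
```

View pics/s5.png

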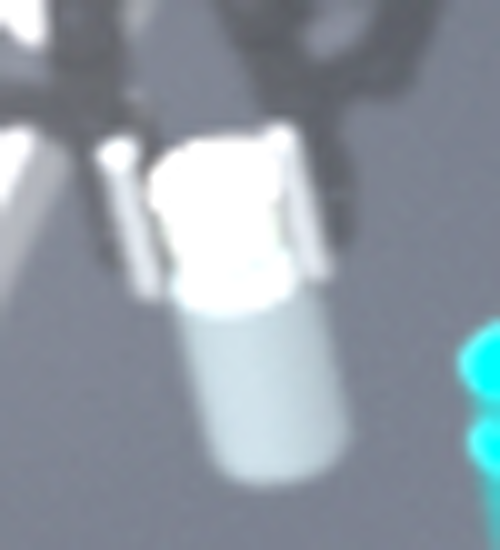

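The fingertips (crop (148,290) and (322,275)) actually end about 21 mm behind the TCP at this opening. So the pads hold the cap, not the glass. I'll set the vial back where it stood, check the cap and regrip lower.

```bash
python3 -m handwheel '[{"delta_pos":[0,0,-0.02],"twist":0,"gripper":0},{"delta_pos":[0,0,-0.04],"twist":0,"gripper":0},{"delta_pos":[0,0,-0.06],"twist":0,"gripper":0},{"delta_pos":[0,0,-0.075],"twist":0,"gripper":0},{"delta_pos":[0,0,-0.082],"twist":0,"gripper":0},{"delta_pos":[0,0,-0.086],"twist":0,"gripper":0},{"delta_pos":[0,0,-0.088],"twist":0,"gripper":0},{"delta_pos":[0,0,-0.088],"twist":0,"gripper":0}]'
python3 - <<'E'
from h import *
s=sensors.get_state();print(s['clock'],s['tcp_pos'],s['force'],s['width'])
E
```

```text
clock: 4.9
tcp_pos: [0.538, -0.3147, 0.0216]
ee_rot: [0.471, -3.101, -0.003]
force: [1.0, -0.6, -1.0]
width: 0.023
4.9 [ 0.5380417  -0.31470618  0.02157969] [ 0.97913241 -0.60431492 -0.95944582] 0.022956241735717347
```

```bash
python3 -m handwheel '[{"delta_pos":[0,0,-0.0005],"twist":0,"gripper":0},{"delta_pos":[0,0,-0.001],"twist":0,"gripper":0},{"delta_pos":[0,0,-0.001],"twist":0,"gripper":0},{"delta_pos":[0,0,-0.001],"twist":0,"gripper":0.4},{"delta_pos":[0,0,-0.001],"twist":0,"gripper":0.6},{"delta_pos":[0,0,-0.001],"twist":0,"gripper":0.75},{"delta_pos":[0,0,-0.001],"twist":0,"gripper":0.75},{"delta_pos":[0,0,-0.001],"twist":0,"gripper":0.75}]'
python3 - <<'E'
from h import *
s=sensors.get_state();print(s['clock'],s['tcp_pos'],s['force'],s['width'])
w=cam('wrist');c=cam('scene');a=cv2.resize(w['img'][200:330,220:340],None,fx=4,fy=4,interpolation=cv2.INTER_CUBIC)
o=cv2.imread('pics/w2.png');b=cv2.resize(o[200:330,220:340],None,fx=4,fy=4,interpolation=cv2.INTER_CUBIC)
sa=cv2.resize(c['img'][200:260,100:170],None,fx=6,fy=6,interpolation=cv2.INTER_CUBIC)
o=cv2.imread('pics/scene0.png');sb=cv2.resize(o[200:260,100:170],None,fx=6,fy=6,interpolation=cv2.INTER_CUBIC)
cv2.imwrite('pics/cmpw.png',np.hstack([b,a])[:, :800]);cv2.imwrite('pics/cmps.png',np.vstack([sb,sa])[:600])
E
```

```text
clock: 5.57
tcp_pos: [0.5381, -0.3148, 0.0207]
ee_rot: [0.471, -3.101, -0.003]
force: [-0.1, 0.0, -0.0]
width: 0.0638
5.5667 [ 0.53812699 -0.31475072  0.02068087] [-0.13701575  0.03873295 -0.03202117] 0.06380565792219994
```

View pics/cmpw.png

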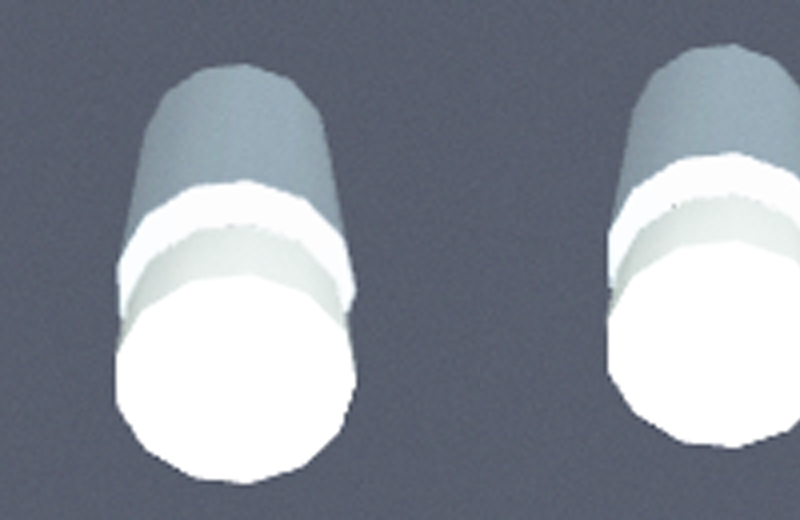

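View pics/cmps.png

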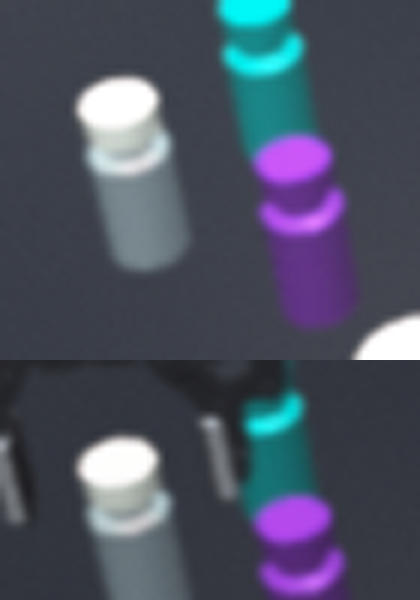

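The vial stands upright and the cap is still up (the same ring and gap in the before and after images). Regripping about 16 mm lower on the glass.

```bash
python3 -m handwheel '[{"delta_pos":[0,0,-0.004],"twist":0,"gripper":0.75},{"delta_pos":[0,0,-0.008],"twist":0,"gripper":0.75},{"delta_pos":[0,0,-0.012],"twist":0,"gripper":0.75},{"delta_pos":[0,0,-0.016],"twist":0,"gripper":0.6},{"delta_pos":[0,0,-0.016],"twist":0,"gripper":0.45},{"delta_pos":[0,0,-0.016],"twist":0,"gripper":0.35},{"delta_pos":[0,0,-0.016],"twist":0,"gripper":0.3},{"delta_pos":[0,0,-0.016],"twist":0,"gripper":0.25}]'
python3 -m handwheel '[{"delta_pos":[0,0,0.001],"twist":0,"gripper":0.2},{"delta_pos":[0,0,0.001],"twist":0,"gripper":0.1},{"delta_pos":[0,0,0.001],"twist":0,"gripper":0},{"delta_pos":[0,0,0.001],"twist":0,"gripper":0},{"delta_pos":[0,0,0.001],"twist":0,"gripper":0},{"delta_pos":[0,0,0.001],"twist":0,"gripper":0},{"delta_pos":[0,0,0.001],"twist":0,"gripper":0},{"delta_pos":[0,0,0.001],"twist":0,"gripper":0}]'
```

```text
clock: 6.33
tcp_pos: [0.5381, -0.3147, 0.0046]
ee_rot: [0.47, -3.101, -0.003]
force: [0.4, 0.1, -0.6]
width: 0.0258
clock: 7.0
tcp_pos: [0.5381, -0.3147, 0.0056]
ee_rot: [0.47, -3.101, -0.003]
force: [0.6, -0.5, -1.1]
width: 0.0255
```

```bash
python3 - <<'E'
from h import *
w=cam('wrist');c=cam('scene');i=c['img'][185:240,100:150].astype(float)
i=np.clip(255*(i/140)**0.7,0,255).astype(np.uint8)
cv2.imwrite('pics/s6.png',cv2.resize(i,None,fx=10,fy=10,interpolation=cv2.INTER_CUBIC));cv2.imwrite('pics/w6.png',w['img'])
s=sensors.get_state();print(s['clock'],s['tcp_pos'],s['force'],s['width'])
E
```

```text
7.1 [ 0.53812416 -0.31473288  0.00562174] [ 0.30449016 -0.26806739 -0.3462679 ] 0.025577995524046715
```

View pics/s6.png

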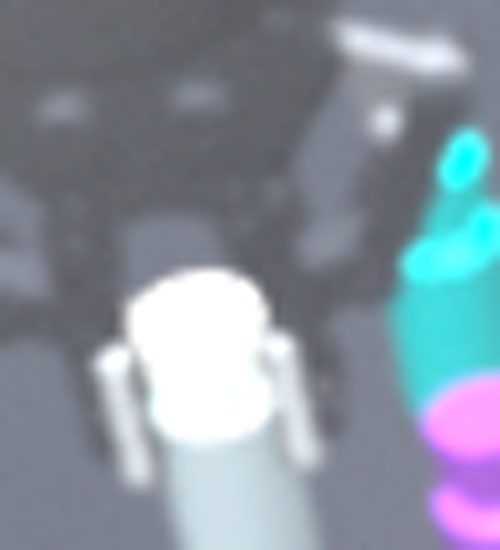

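View pics/w6.png

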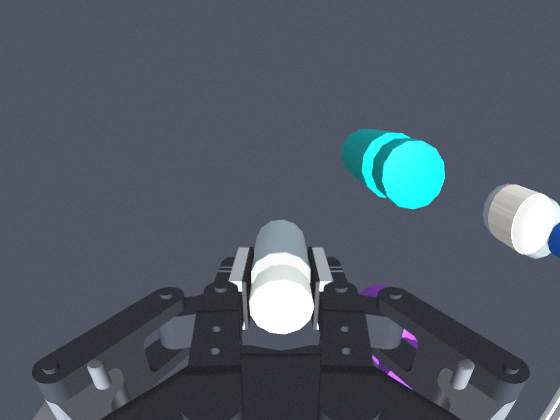

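Now the glass is gripped (width 25.6 mm, tips below the shoulder at crop (135,480)). Lifting and carrying to above the nest.

```bash
python3 -m handwheel '[{"delta_pos":[0,0,0.01],"twist":0,"gripper":0},{"delta_pos":[0,0,0.03],"twist":0,"gripper":0},{"delta_pos":[0,0,0.055],"twist":0,"gripper":0},{"delta_pos":[0,0,0.085],"twist":0,"gripper":0},{"delta_pos":[0,0.005,0.11],"twist":0,"gripper":0},{"delta_pos":[0,0.02,0.125],"twist":0,"gripper":0},{"delta_pos":[0,0.045,0.13],"twist":0,"gripper":0},{"delta_pos":[0,0.07,0.13],"twist":0,"gripper":0}]'
python3 -m handwheel '[{"delta_pos":[0,0.025,0],"twist":0,"gripper":0},{"delta_pos":[0,0.055,0],"twist":0,"gripper":0},{"delta_pos":[0.002,0.085,0],"twist":0,"gripper":0},{"delta_pos":[0.004,0.115,0],"twist":0,"gripper":0},{"delta_pos":[0.006,0.145,0],"twist":0,"gripper":0},{"delta_pos":[0.008,0.17,0],"twist":0,"gripper":0},{"delta_pos":[0.01,0.19,0],"twist":0,"gripper":0},{"delta_pos":[0.01,0.2,0],"twist":0,"gripper":0}]'
python3 - <<'E'
from h import *
s=sensors.get_state();print(s['clock'],s['tcp_pos'],s['force'],s['width'])
E
```

```text
clock: 7.77
tcp_pos: [0.5392, -0.2448, 0.1388]
ee_rot: [-0.469, 3.106, -0.0]
force: [0.7, 0.5, -1.1]
width: 0.0254
clock: 8.43
tcp_pos: [0.5497, -0.0427, 0.1398]
ee_rot: [-0.473, 3.104, -0.0]
force: [0.6, 0.9, -1.0]
width: 0.0258
8.4333 [ 0.54970831 -0.04269708  0.13984004] [ 0.58986316  0.88758497 -0.9959359 ] 0.025793852539745657
```

```bash
python3 -m handwheel '[{"delta_pos":[0,0.025,0],"twist":0,"gripper":0},{"delta_pos":[0.001,0.05,0],"twist":0,"gripper":0},{"delta_pos":[0.002,0.075,0],"twist":0,"gripper":0},{"delta_pos":[0.002,0.095,0],"twist":0,"gripper":0},{"delta_pos":[0.002,0.11,0],"twist":0,"gripper":0},{"delta_pos":[0.002,0.119,0],"twist":0,"gripper":0},{"delta_pos":[0.002,0.119,-0.01],"twist":0,"gripper":0},{"delta_pos":[0.002,0.119,-0.01],"twist":0,"gripper":0}]'
python3 - <<'E'
from h import *
s=sensors.get_state();print(s['clock'],s['tcp_pos'],s['force'],s['width'])
w=cam('wrist');c=cam('scene');cv2.imwrite('pics/w7.png',w['img']);crop(c,'s7.png',250,150,350,280,4)
s=sensors.get_state();P=np.array(s['tcp_pos']);R=cv2.Rodrigues(s['ee_rot'])[0];print(P,R.round(4).tolist())
print('captop proj',proj(w,P-R[:,2]*(.068-.0056)),'base',proj(w,P+R[:,2]*.0056))
E
```

```text
clock: 9.1
tcp_pos: [0.5503, 0.0758, 0.1281]
ee_rot: [0.472, -3.104, 0.0]
force: [-0.4, -1.0, -2.1]
width: 0.0254
9.1 [0.55032058 0.07575041 0.1280634 ] [-0.42553082 -0.97381407 -2.05288064] 0.02539077271034891
[0.55100658 0.07511222 0.12903289] [[-0.955, -0.2965, -0.0], [-0.2965, 0.955, -0.0006], [0.0002, -0.0006, -1.0]]
captop proj (np.float64(278.36212066236044), np.float64(309.92765781250813)) base (np.float64(278.9112213853057), np.float64(243.52621300684189))
```

View pics/w7.png

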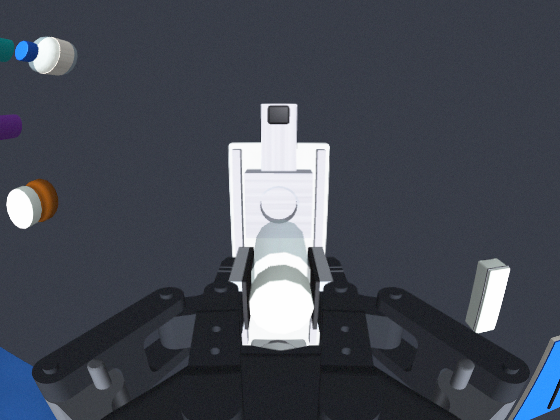

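View pics/s7.png

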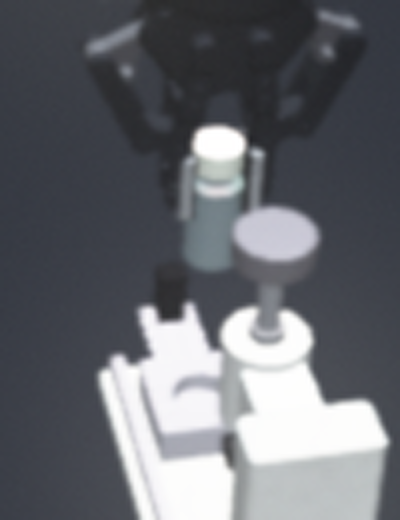

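```bash
python3 - <<'E'
from h import *
i=cv2.imread('pics/w7.png')[90:340,210:350];cv2.imwrite('pics/w7c.png',cv2.resize(i,None,fx=2.4*1.0*1.0,fy=2.4,interpolation=cv2.INTER_CUBIC))
j=cv2.imread('pics/w7.png')[165:265,225:335];cv2.imwrite('pics/w7d.png',cv2.resize(j,None,fx=6,fy=6,interpolation=cv2.INTER_CUBIC))
E
```

```text
(no output)
```

View pics/w7d.png

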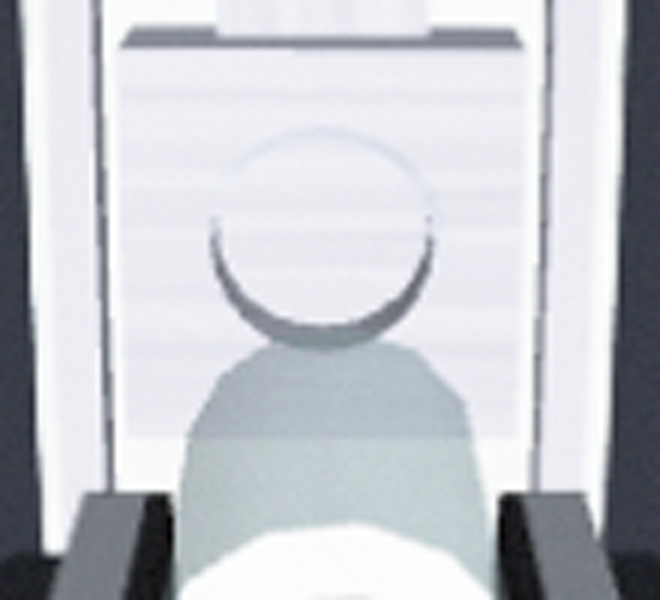

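```bash
python3 - <<'E'
from h import *
w=cam('wrist')
s=sensors.get_state();P=np.array(s['tcp_pos']);R=cv2.Rodrigues(s['ee_rot'])[0];print(s['clock'],P)
print('base front edge proj',proj(w,P+R@[.014,0,.0056]),'obs (279.8,221.3)')
n=onz(w,278.3,204.4,.035);print('nest',n,'rel to TCP in tool',(R.T@(n-P)).round(4))
b=onz(w,279.9,221.3,P[2]-.0056);print('vial base ctr', (b-R[:,0]*.014),'in tool',(R.T@(b-P)-[.014,0,0]).round(4))
f=onz(w,278.5,114,.057);print('fin',f)
E
```

```text
9.25 [0.55140975 0.07515513 0.12944779]
base front edge proj (np.float64(280.16030844638556), np.float64(219.8096971493385)) obs (279.8,221.3)
nest [0.55303388 0.07395878 0.035     ] rel to TCP in tool [-0.0011 -0.0016  0.0944]
vial base ctr [0.55229271 0.07527315 0.12385899] in tool [-0.0009 -0.0001  0.0056]
fin [0.48206549 0.05227959 0.057     ]
```

```bash
python3 -m handwheel '[{"delta_pos":[0.0005,-0.001,-0.015],"twist":0,"gripper":0},{"delta_pos":[0.0005,-0.001,-0.03],"twist":0,"gripper":0},{"delta_pos":[0.0005,-0.001,-0.045],"twist":0,"gripper":0},{"delta_pos":[0.0005,-0.001,-0.06],"twist":0,"gripper":0},{"delta_pos":[0.0005,-0.001,-0.07],"twist":0,"gripper":0},{"delta_pos":[0.0005,-0.001,-0.076],"twist":0,"gripper":0},{"delta_pos":[0.0005,-0.001,-0.079],"twist":0,"gripper":0},{"delta_pos":[0.0005,-0.001,-0.079],"twist":0,"gripper":0}]'
python3 - <<'E'
from h import *
s=sensors.get_state();print(s['clock'],s['tcp_pos'],s['force'],s['width'])
w=cam('wrist');c=cam('scene');crop(w,'w8.png',225,165,335,265,6);crop(c,'s8.png',280,190,330,250,10)
cv2.imwrite('pics/w8f.png',w['img'])
E
```

```text
clock: 9.92
tcp_pos: [0.5519, 0.0738, 0.0501]
ee_rot: [-0.47, 3.106, -0.001]
force: [-0.2, -0.7, -0.4]
width: 0.0255
9.9167 [0.55189853 0.07383273 0.05014891] [-0.23071165 -0.66224754 -0.43434984] 0.025509205382510093
```

View pics/w8.png

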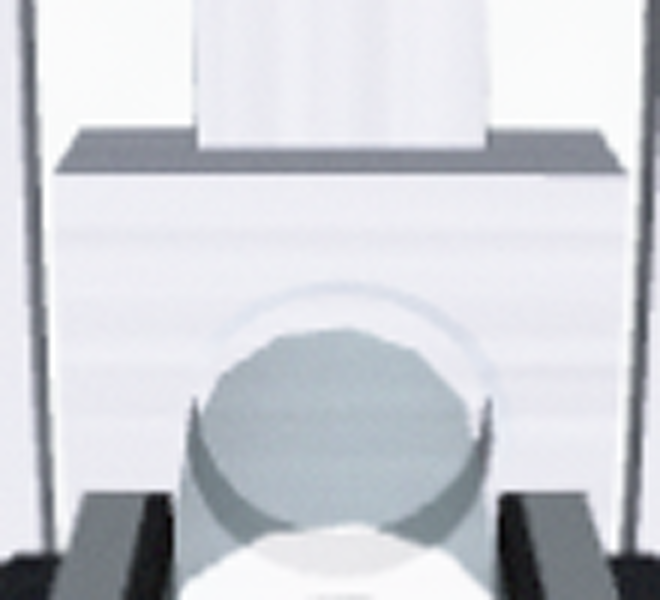

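View pics/s8.png

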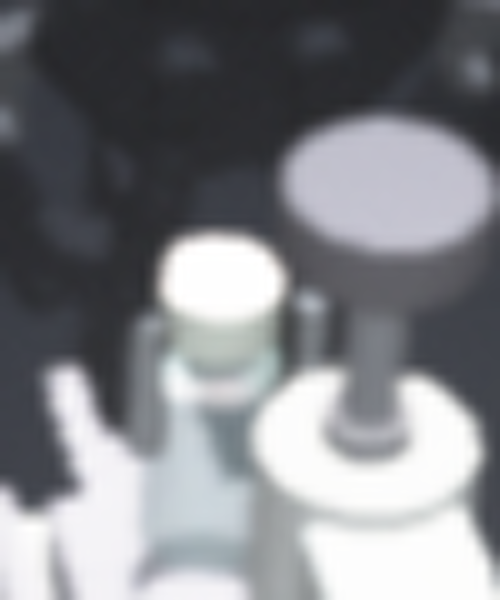

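```bash
python3 - <<'E'
from h import *
w=cam('wrist')
s=sensors.get_state();P=np.array(s['tcp_pos']);R=cv2.Rodrigues(s['ee_rot'])[0];print(s['clock'],P)
F=lambda x,y:(225+x/6-.42,165+y/6-.42)
b=onz(w,*F(340,328),P[2]-.0056)-R[:,0]*.014
n1=onz(w,*F(343,282),.035)-R[:,0]*.0175
nb=onz(w,*F(341,173),.035)-R[:,0]*.028
nl=onz(w,*F(343,430),.035)
print('base',b,'nest by top rim',n1,'by block edge',nb,'by ctr',nl)
for n in(n1,nb,nl):print((n-b)[:2].round(4), (R.T@(n-b)).round(4))
E
```

```text
10.0667 [0.5526091  0.07434088 0.05128704]
base [0.55249194 0.07476079 0.04572286] nest by top rim [0.55450504 0.07571852 0.03504478] by block edge [0.55408033 0.07536717 0.03507164] by ctr [0.55264861 0.07516863 0.035     ]
[0.002 0.001] [-0.0022  0.0003  0.0107]
[0.0016 0.0006] [-0.0017  0.0001  0.0107]
[0.0002 0.0004] [-0.0002  0.0004  0.0107]
```

The wrist crop shows the vial base (front edge (340,328)) laterally centred in the nest and about 1.5 mm too far forward. Correcting that and lowering.

```bash
python3 -m handwheel '[{"delta_pos":[0.001,0.0005,0],"twist":0,"gripper":0},{"delta_pos":[0.0014,0.0006,-0.003],"twist":0,"gripper":0},{"delta_pos":[0.0014,0.0006,-0.006],"twist":0,"gripper":0},{"delta_pos":[0.0014,0.0006,-0.009],"twist":0,"gripper":0},{"delta_pos":[0.0014,0.0006,-0.012],"twist":0,"gripper":0},{"delta_pos":[0.0014,0.0006,-0.014],"twist":0,"gripper":0},{"delta_pos":[0.0014,0.0006,-0.016],"twist":0,"gripper":0},{"delta_pos":[0.0014,0.0006,-0.017],"twist":0,"gripper":0}]'
python3 - <<'E'
from h import *
s=sensors.get_state();print(s['clock'],s['tcp_pos'],s['force'],s['width'])
w=cam('wrist');crop(w,'w9.png',225,165,335,265,6)
E
```

```text
clock: 10.73
tcp_pos: [0.5538, 0.0749, 0.0338]
ee_rot: [-0.471, 3.104, -0.001]
force: [0.5, 0.8, -1.7]
width: 0.0256
10.7333 [0.55379636 0.07489729 0.03382659] [ 0.45972459  0.82034571 -1.73496364] 0.025608382753703657
```

View pics/w9.png

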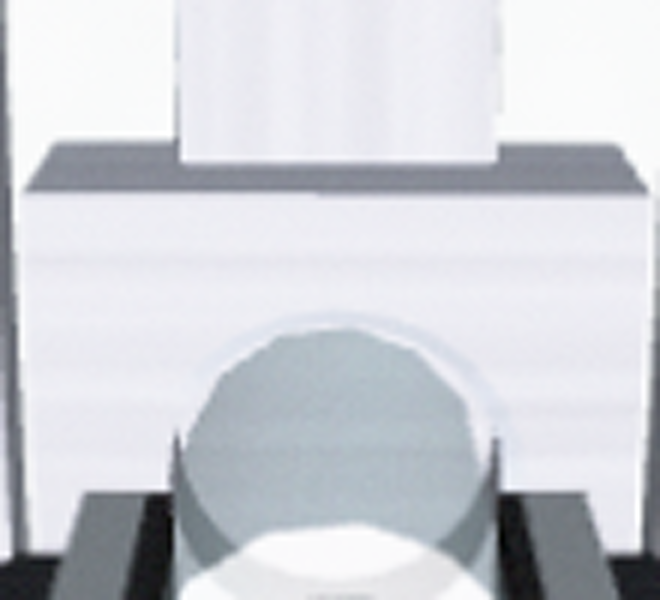

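The vial is inside the rim with no contact force. Lowering to the floor.

```bash
python3 -m handwheel '[{"delta_pos":[0,0,-0.001],"twist":0,"gripper":0},{"delta_pos":[0,0,-0.002],"twist":0,"gripper":0},{"delta_pos":[0,0,-0.003],"twist":0,"gripper":0},{"delta_pos":[0,0,-0.004],"twist":0,"gripper":0},{"delta_pos":[0,0,-0.005],"twist":0,"gripper":0},{"delta_pos":[0,0,-0.006],"twist":0,"gripper":0},{"delta_pos":[0,0,-0.0065],"twist":0,"gripper":0},{"delta_pos":[0,0,-0.0065],"twist":0,"gripper":0}]'
python3 - <<'E'
from h import *
s=sensors.get_state();print(s['clock'],s['tcp_pos'],s['force'],s['width'])
E
```

```text
clock: 11.45
tcp_pos: [0.5537, 0.0748, 0.0271]
ee_rot: [-0.471, 3.105, -0.001]
force: [0.1, -0.2, -1.3]
width: 0.0257
11.45 [0.55365185 0.07482425 0.02710567] [ 0.10081022 -0.1741833  -1.33278078] 0.02567168385509412
```

```bash
python3 -m handwheel '[{"delta_pos":[0,0,-0.0003],"twist":0,"gripper":0},{"delta_pos":[0,0,-0.0006],"twist":0,"gripper":0},{"delta_pos":[0,0,-0.0009],"twist":0,"gripper":0},{"delta_pos":[0,0,-0.0012],"twist":0,"gripper":0},{"delta_pos":[0,0,-0.0012],"twist":0,"gripper":0},{"delta_pos":[0,0,-0.0012],"twist":0,"gripper":0},{"delta_pos":[0,0,-0.0012],"twist":0,"gripper":0},{"delta_pos":[0,0,-0.0012],"twist":0,"gripper":0}]'
python3 - <<'E'
from h import *
s=sensors.get_state();print(s['clock'],s['tcp_pos'],s['force'],s['width'])
E
```

```text
clock: 12.12
tcp_pos: [0.5537, 0.0748, 0.0259]
ee_rot: [-0.471, 3.104, -0.001]
force: [0.1, -0.1, -0.9]
width: 0.0257
12.1167 [0.55366471 0.0748426  0.02593877] [ 0.08248705 -0.07898329 -0.94946739] 0.025729820671528306
```

```bash
python3 -m handwheel '[{"delta_pos":[0,0,-0.0003],"twist":0,"gripper":0},{"delta_pos":[0,0,-0.0006],"twist":0,"gripper":0},{"delta_pos":[0,0,-0.0009],"twist":0,"gripper":0},{"delta_pos":[0,0,-0.0012],"twist":0,"gripper":0},{"delta_pos":[0,0,-0.0012],"twist":0,"gripper":0},{"delta_pos":[0,0,-0.0012],"twist":0,"gripper":0},{"delta_pos":[0,0,-0.0012],"twist":0,"gripper":0},{"delta_pos":[0,0,-0.0012],"twist":0,"gripper":0}]'
python3 - <<'E'
from h import *
s=sensors.get_state();print(s['clock'],s['tcp_pos'],s['force'],s['width'])
E
```

```text
clock: 12.78
tcp_pos: [0.554, 0.0749, 0.0255]
ee_rot: [-0.471, 3.104, -0.001]
force: [-1.9, 0.2, 4.5]
width: 0.0259
12.7833 [0.55400506 0.07491673 0.02546888] [-1.85727403  0.20092407  4.50991094] 0.02590839460553611
```

Floor contact (about 5 N up). Now opening and rising.

```bash
python3 -m handwheel '[{"delta_pos":[0,0,0],"twist":0,"gripper":0.4},{"delta_pos":[0,0,0],"twist":0,"gripper":0.6},{"delta_pos":[0,0,0],"twist":0,"gripper":0.75},{"delta_pos":[0,0,0],"twist":0,"gripper":0.75},{"delta_pos":[0,0,0.01],"twist":0,"gripper":0.75},{"delta_pos":[0,0,0.03],"twist":0,"gripper":0.75},{"delta_pos":[0,0,0.06],"twist":0,"gripper":0.75},{"delta_pos":[0,0,0.09],"twist":0,"gripper":0.75}]'
python3 - <<'E'
from h import *
s=sensors.get_state();print(s['clock'],s['tcp_pos'],s['force'],s['width'])
w=cam('wrist');cv2.imwrite('pics/w10.png',w['img']);c=cam('scene');crop(c,'s10.png',280,190,340,260,8)
E
```

```text
clock: 13.45
tcp_pos: [0.5534, 0.0746, 0.1164]
ee_rot: [-0.472, 3.105, -0.002]
force: [1.5, 0.2, 0.9]
width: 0.0639
13.45 [0.55344879 0.07461485 0.11639319] [1.50500746 0.1646953  0.94937195] 0.06392175293589758
```

View pics/w10.png

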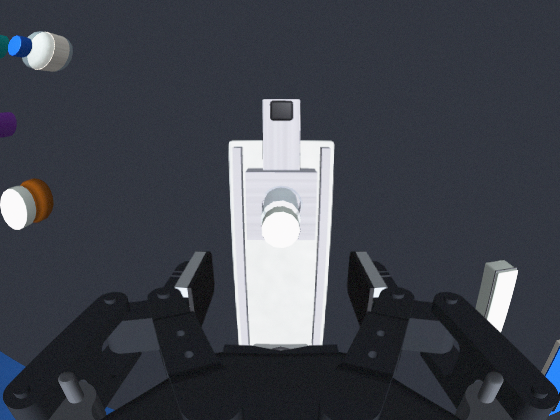

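View pics/s10.png

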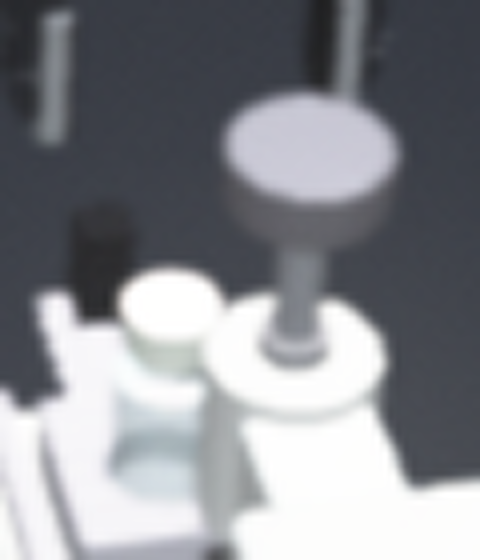

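The vial stands in the nest with its cap up (wrist (281,215)). Next I'll shut the fingers, move in front of the fin (wrist (281,110)) and descend.

```bash
python3 -m handwheel '[{"delta_pos":[-0.015,-0.005,0],"twist":0,"gripper":0.6},{"delta_pos":[-0.03,-0.01,0],"twist":0,"gripper":0.4},{"delta_pos":[-0.05,-0.015,0],"twist":0,"gripper":0.2},{"delta_pos":[-0.07,-0.021,0],"twist":0,"gripper":0},{"delta_pos":[-0.09,-0.027,0],"twist":0,"gripper":0},{"delta_pos":[-0.1,-0.031,0],"twist":0,"gripper":0},{"delta_pos":[-0.1,-0.031,0],"twist":0,"gripper":0},{"delta_pos":[-0.1,-0.031,-0.01],"twist":0,"gripper":0}]'
python3 -m handwheel '[{"delta_pos":[0,0,-0.01],"twist":0,"gripper":0},{"delta_pos":[0,0,-0.025],"twist":0,"gripper":0},{"delta_pos":[0,0,-0.04],"twist":0,"gripper":0},{"delta_pos":[0,0,-0.055],"twist":0,"gripper":0},{"delta_pos":[0,0,-0.065],"twist":0,"gripper":0},{"delta_pos":[0,0,-0.071],"twist":0,"gripper":0},{"delta_pos":[0,0,-0.071],"twist":0,"gripper":0},{"delta_pos":[0,0,-0.071],"twist":0,"gripper":0}]'
python3 - <<'E'
from h import *
s=sensors.get_state();print(s['clock'],s['tcp_pos'],s['force'],s['width'])
w=cam('wrist');cv2.imwrite('pics/w11.png',w['img']);c=cam('scene');crop(c,'s11.png',265,175,345,265,6)
E
```

```text
clock: 14.22
tcp_pos: [0.4599, 0.0456, 0.1137]
ee_rot: [-0.472, 3.085, 0.003]
force: [0.6, 0.5, 0.3]
width: 0.0002
clock: 14.88
tcp_pos: [0.4607, 0.0459, 0.0428]
ee_rot: [-0.473, 3.085, 0.003]
force: [-0.2, 0.1, -1.0]
width: -0.0001
14.8833 [0.46070154 0.04586789 0.04281466] [-0.15937619  0.12165091 -1.04617166] -0.00011565803620329923
```

View pics/w11.png

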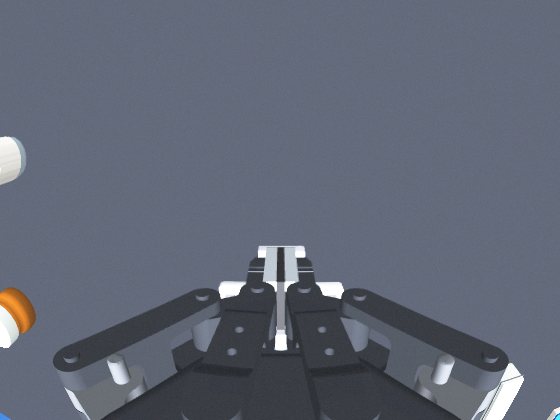

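View pics/s11.png

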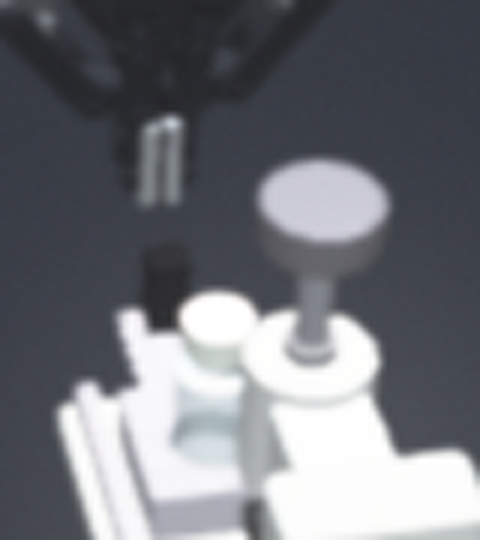

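```bash
python3 - <<'E'
from h import *
s=sensors.get_state();P=np.array(s['tcp_pos']);R=cv2.Rodrigues(s['ee_rot'])[0];c=cam('scene');t=cam('top')
print(s['joints'],R.round(3).tolist())
for b in(0,.01,.02,.03):print(b,proj(c,P-R[:,2]*b),'obs 291.5,208.5')
crop(t,'t11.png',235,195,295,260,8)
E
```

```text
[ 0.45513859  0.30468869 -0.61177539  0.00776202 -0.63275026 -1.72813308] [[-0.954, -0.299, 0.021], [-0.299, 0.954, 0.005], [-0.022, -0.001, -1.0]]
0 (np.float64(289.7553869995721), np.float64(215.71099886308446)) obs 291.5,208.5
0.01 (np.float64(289.8887434545423), np.float64(212.17134175448442)) obs 291.5,208.5
0.02 (np.float64(290.0235881939866), np.float64(208.59218137084892)) obs 291.5,208.5
0.03 (np.float64(290.1599462720342), np.float64(204.97285270479998)) obs 291.5,208.5
```

View pics/t11.png

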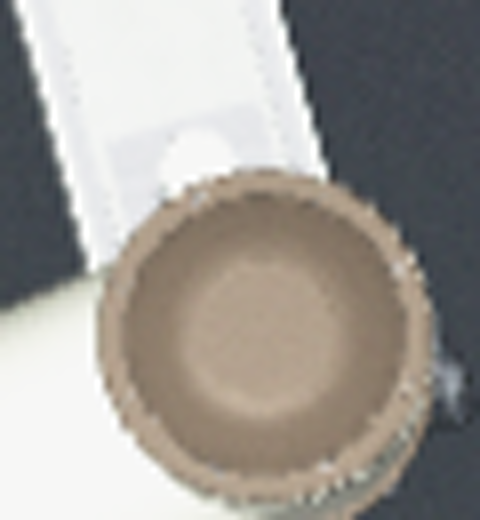

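Shut, the tips are also about 20 mm behind the TCP (scene (291.5,208.5)), so they're still above the fin. I need to back off and go lower.

```bash
python3 -m handwheel '[{"delta_pos":[-0.004,-0.001,0],"twist":0,"gripper":0},{"delta_pos":[-0.008,-0.0025,0],"twist":0,"gripper":0},{"delta_pos":[-0.012,-0.004,0],"twist":0,"gripper":0},{"delta_pos":[-0.012,-0.004,0],"twist":0,"gripper":0},{"delta_pos":[-0.012,-0.004,0],"twist":0,"gripper":0},{"delta_pos":[-0.012,-0.004,0],"twist":0,"gripper":0},{"delta_pos":[-0.012,-0.004,0],"twist":0,"gripper":0},{"delta_pos":[-0.012,-0.004,0],"twist":0,"gripper":0}]'
python3 - <<'E'
from h import *
s=sensors.get_state();P=np.array(s['tcp_pos']);R=cv2.Rodrigues(s['ee_rot'])[0];print(s['clock'],P,R.round(3).tolist(),s['joints'],s['force'])
E
```

```text
clock: 15.75
tcp_pos: [0.4487, 0.042, 0.0435]
ee_rot: [-0.472, 3.083, 0.004]
force: [0.9, 0.6, -0.1]
width: 0.0001
15.75 [0.44872308 0.0419801  0.04348473] [[-0.954, -0.299, 0.022], [-0.299, 0.954, 0.006], [-0.022, -0.001, -1.0]] [ 0.45922551  0.28693421 -0.64080532  0.00785157 -0.62124065 -1.7324697 ] [ 0.86616072  0.5616197  -0.14897086]
```

```bash
python3 -m handwheel '[{"delta_pos":[0,0,-0.005],"twist":0,"gripper":0},{"delta_pos":[0,0,-0.01],"twist":0,"gripper":0},{"delta_pos":[0,0,-0.015],"twist":0,"gripper":0},{"delta_pos":[0,0,-0.02],"twist":0,"gripper":0},{"delta_pos":[0,0,-0.024],"twist":0,"gripper":0},{"delta_pos":[0,0,-0.024],"twist":0,"gripper":0},{"delta_pos":[0.004,0.0012,-0.024],"twist":0,"gripper":0},{"delta_pos":[0.004,0.0012,-0.024],"twist":0,"gripper":0}]'
python3 - <<'E'
from h import *
s=sensors.get_state();P=np.array(s['tcp_pos']);print(s['clock'],P,s['force'])
c=cam('scene');i=np.clip(255*(c['img'][195:245,270:330]/140.)**.7,0,255).astype(np.uint8);cv2.imwrite('pics/s12.png',cv2.resize(i,None,fx=10,fy=10,interpolation=cv2.INTER_CUBIC))
E
```

```text
clock: 16.42
tcp_pos: [0.4539, 0.0436, 0.0197]
ee_rot: [-0.473, 3.082, 0.004]
force: [0.7, 0.3, 0.3]
width: -0.0001
16.4167 [0.45388408 0.04358792 0.0196567 ] [0.67201804 0.3433054  0.25663547]
```

View pics/s12.png

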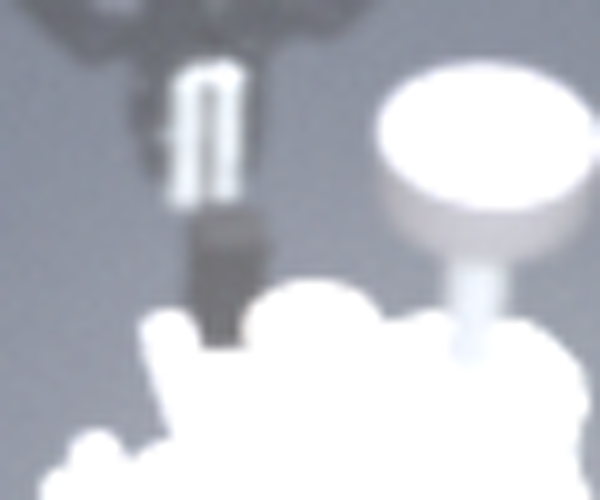

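Tips are at about z 0.036, right behind the fin. Pushing along the press's +x, direction (0.955, 0.297).

```bash
python3 -m handwheel '[{"delta_pos":[0.006,0.002,0],"twist":0,"gripper":0},{"delta_pos":[0.011,0.0034,0],"twist":0,"gripper":0},{"delta_pos":[0.017,0.0053,0],"twist":0,"gripper":0},{"delta_pos":[0.024,0.0075,0],"twist":0,"gripper":0},{"delta_pos":[0.031,0.0096,0],"twist":0,"gripper":0},{"delta_pos":[0.038,0.0118,0],"twist":0,"gripper":0},{"delta_pos":[0.045,0.014,0],"twist":0,"gripper":0},{"delta_pos":[0.05,0.0155,0],"twist":0,"gripper":0}]'
python3 - <<'E'
from h import *
s=sensors.get_state();P=np.array(s['tcp_pos']);print(s['clock'],P,s['force'])
c=cam('scene');crop(c,'s13.png',265,185,345,275,6)
E
```

```text
clock: 17.13
tcp_pos: [0.5045, 0.0592, 0.0196]
ee_rot: [-0.472, 3.082, 0.004]
force: [-0.9, -0.9, 0.9]
width: -0.0001
17.1333 [0.50454104 0.05919961 0.01958608] [-0.88857866 -0.88243567  0.94420532]
```

View pics/s13.png

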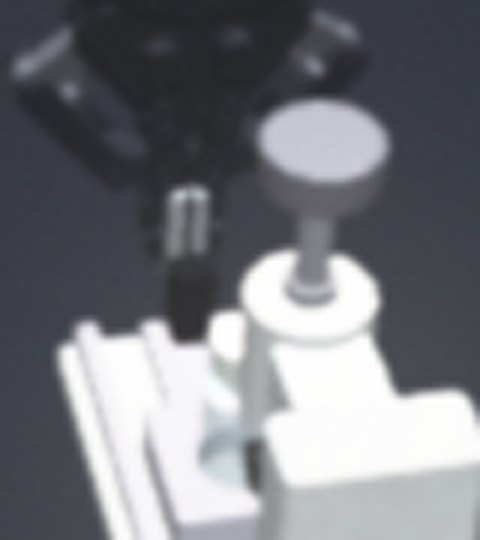

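```bash
python3 -m handwheel '[{"delta_pos":[0.006,0.0019,0],"twist":0,"gripper":0},{"delta_pos":[0.012,0.0037,0],"twist":0,"gripper":0},{"delta_pos":[0.018,0.0056,0],"twist":0,"gripper":0},{"delta_pos":[0.024,0.0075,0],"twist":0,"gripper":0},{"delta_pos":[0.03,0.0093,0],"twist":0,"gripper":0},{"delta_pos":[0.036,0.0112,0],"twist":0,"gripper":0},{"delta_pos":[0.041,0.0127,0],"twist":0,"gripper":0},{"delta_pos":[0.044,0.0137,0],"twist":0,"gripper":0}]'
python3 -m handwheel '[{"delta_pos":[0.001,0.0003,0],"twist":0,"gripper":0},{"delta_pos":[0.002,0.0006,0],"twist":0,"gripper":0},{"delta_pos":[0.003,0.0009,0],"twist":0,"gripper":0},{"delta_pos":[0.004,0.0012,0],"twist":0,"gripper":0},{"delta_pos":[0.005,0.0016,0],"twist":0,"gripper":0},{"delta_pos":[0.006,0.0019,0],"twist":0,"gripper":0},{"delta_pos":[0.006,0.0019,0],"twist":0,"gripper":0},{"delta_pos":[0.006,0.0019,0],"twist":0,"gripper":0}]'
```

```text
clock: 17.85
tcp_pos: [0.5505, 0.0736, 0.0196]
ee_rot: [-0.473, 3.08, 0.004]
force: [-1.0, -1.9, -0.0]
width: 0.0002
clock: 18.52
tcp_pos: [0.5568, 0.0756, 0.0197]
ee_rot: [-0.473, 3.08, 0.004]
force: [-0.9, -1.4, -0.6]
width: 0.0002
```

```bash
python3 -m handwheel '[{"delta_pos":[0.0005,0.0002,0],"twist":0,"gripper":0},{"delta_pos":[0.001,0.0003,0],"twist":0,"gripper":0},{"delta_pos":[0.0015,0.0005,0],"twist":0,"gripper":0},{"delta_pos":[0.002,0.0006,0],"twist":0,"gripper":0},{"delta_pos":[0.0025,0.0008,0],"twist":0,"gripper":0},{"delta_pos":[0.003,0.0009,0],"twist":0,"gripper":0},{"delta_pos":[0.003,0.0009,0],"twist":0,"gripper":0},{"delta_pos":[0.003,0.0009,0],"twist":0,"gripper":0}]'
python3 - <<'E'
from h import *
s=sensors.get_state();P=np.array(s['tcp_pos']);print(s['clock'],P,s['force'])
c=cam('scene');crop(c,'s14.png',265,185,345,275,6)
E
```

```text
clock: 19.18
tcp_pos: [0.56, 0.0766, 0.0197]
ee_rot: [-0.473, 3.079, 0.004]
force: [-0.7, -0.7, -0.8]
width: 0.0
19.1833 [0.55996596 0.07661983 0.01968862] [-0.7065959  -0.68545946 -0.76109145]
```

View pics/s14.png

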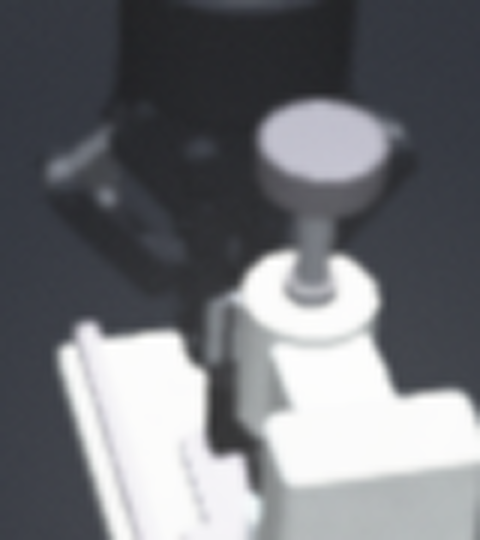

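```bash
python3 -m handwheel '[{"delta_pos":[0.0006,0.0002,0],"twist":0,"gripper":0},{"delta_pos":[0.0012,0.0004,0],"twist":0,"gripper":0},{"delta_pos":[0.0018,0.0006,0],"twist":0,"gripper":0},{"delta_pos":[0.0024,0.0008,0],"twist":0,"gripper":0},{"delta_pos":[0.003,0.0009,0],"twist":0,"gripper":0},{"delta_pos":[0.0035,0.0011,0],"twist":0,"gripper":0},{"delta_pos":[0.004,0.0012,0],"twist":0,"gripper":0},{"delta_pos":[0.004,0.0012,0],"twist":0,"gripper":0}]'
python3 - <<'E'
from h import *
s=sensors.get_state();P=np.array(s['tcp_pos']);print(s['clock'],P,s['force'])
E
```

```text
clock: 19.9
tcp_pos: [0.5605, 0.0767, 0.0196]
ee_rot: [-0.473, 3.087, 0.002]
force: [-9.7, -0.9, 7.3]
width: 0.0001
19.9 [0.56046992 0.07670512 0.01961717] [-9.66617259 -0.87242588  7.2616063 ]
```

End stop felt (about 10 N). Backing off, rising, then checking that the shuttle is in.

```bash
python3 -m handwheel '[{"delta_pos":[-0.005,-0.0016,0],"twist":0,"gripper":0},{"delta_pos":[-0.015,-0.0047,0],"twist":0,"gripper":0},{"delta_pos":[-0.03,-0.009,0],"twist":0,"gripper":0},{"delta_pos":[-0.05,-0.015,0],"twist":0,"gripper":0},{"delta_pos":[-0.065,-0.02,0.02],"twist":0,"gripper":0},{"delta_pos":[-0.07,-0.022,0.05],"twist":0,"gripper":0},{"delta_pos":[-0.07,-0.022,0.085],"twist":0,"gripper":0},{"delta_pos":[-0.07,-0.022,0.12],"twist":0,"gripper":0}]'
python3 -m handwheel '[{"delta_pos":[0,0,0.03],"twist":0,"gripper":0},{"delta_pos":[0,0,0.06],"twist":0,"gripper":0},{"delta_pos":[0,0,0.09],"twist":0,"gripper":0},{"delta_pos":[0,0,0.11],"twist":0,"gripper":0},{"delta_pos":[0,0,0.12],"twist":0,"gripper":0},{"delta_pos":[0,0,0.12],"twist":0,"gripper":0},{"delta_pos":[0,0,0.12],"twist":0,"gripper":0},{"delta_pos":[0,0,0.12],"twist":0,"gripper":0}]'
python3 - <<'E'
from h import *
s=sensors.get_state();P=np.array(s['tcp_pos']);print(s['clock'],P,s['force'],s['ee_rot'])
c=cam('scene');w=cam('wrist');crop(c,'s15.png',265,185,345,275,6);cv2.imwrite('pics/w15.png',w['img'])
for k in((.6465,.1045,.215),(.647,.105,.215)):print(proj(w,k),proj(c,k))
E
```

```text
clock: 20.57
tcp_pos: [0.4909, 0.0549, 0.1415]
ee_rot: [-0.473, 3.084, 0.003]
force: [0.7, 0.6, 1.1]
width: 0.0003
clock: 21.23
tcp_pos: [0.4902, 0.0548, 0.2596]
ee_rot: [-0.473, 3.087, 0.003]
force: [-0.0, 0.2, -0.9]
width: 0.0004
21.2333 [0.49018191 0.05480032 0.25964193] [-0.02554396  0.23394555 -0.94737873] [-4.73391077e-01  3.08667916e+00  2.73476972e-03]
(np.float64(280.98122710751574), np.float64(386.1437020803869)) (np.float64(318.67052976197186), np.float64(207.71774839106322))
(np.float64(281.3326427180839), np.float64(386.5709488508244)) (np.float64(318.95202764799177), np.float64(207.9158022015692))
```

View pics/w15.png

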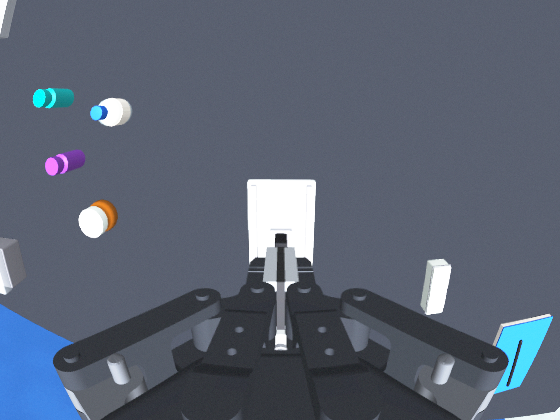

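View pics/s15.png

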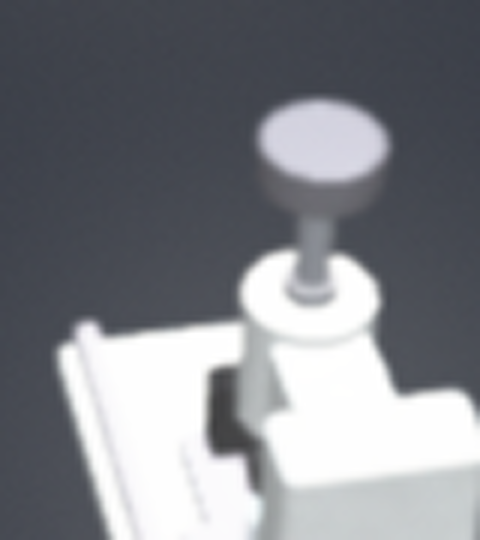

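```bash
python3 - <<'E'
from h import *
c=cam('scene');w=cam('wrist')
crop(w,'w16.png',240,210,320,270,8)
f=onz(c,302,247.6,.057);g=onz(w,280.5,238.5,.057);k=np.array([.647,.105])
for p in(f,g):print(p,np.linalg.norm(k-p[:2]))
E
```

```text
[0.57832681 0.07961783 0.057     ] 0.07321380888942156
[0.56546228 0.07828663 0.057     ] 0.08580211721207043
```

View pics/w16.png

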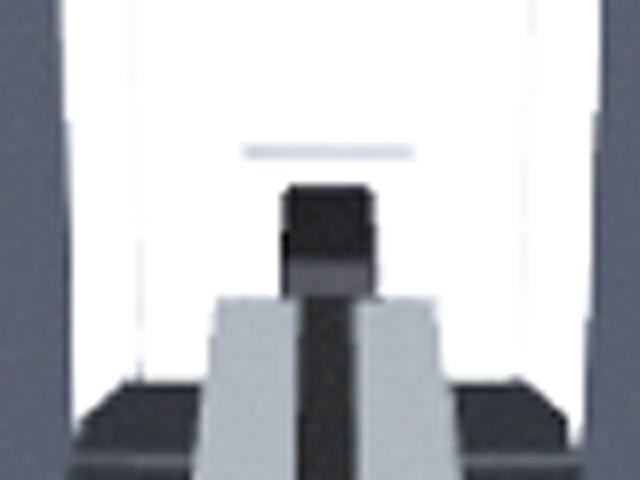

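The fin is now about 73–75 mm in front of the ram axis, so the shuttle is fully in. Moving over the knob.

```bash
python3 -m handwheel '[{"delta_pos":[0.015,0.005,0],"twist":0,"gripper":0},{"delta_pos":[0.04,0.013,0],"twist":0,"gripper":0},{"delta_pos":[0.07,0.022,0],"twist":0,"gripper":0},{"delta_pos":[0.1,0.032,0],"twist":0,"gripper":0},{"delta_pos":[0.13,0.041,0],"twist":0,"gripper":0},{"delta_pos":[0.15,0.048,0],"twist":0,"gripper":0},{"delta_pos":[0.157,0.05,0],"twist":0,"gripper":0},{"delta_pos":[0.157,0.05,0],"twist":0,"gripper":0}]'
python3 -m handwheel '[{"delta_pos":[0,0,-0.005],"twist":0,"gripper":0},{"delta_pos":[0,0,-0.01],"twist":0,"gripper":0},{"delta_pos":[0,0,-0.015],"twist":0,"gripper":0},{"delta_pos":[0,0,-0.02],"twist":0,"gripper":0},{"delta_pos":[0,0,-0.025],"twist":0,"gripper":0},{"delta_pos":[0,0,-0.028],"twist":0,"gripper":0},{"delta_pos":[0,0,-0.03],"twist":0,"gripper":0},{"delta_pos":[0,0,-0.03],"twist":0,"gripper":0}]'
python3 - <<'E'
from h import *
s=sensors.get_state();P=np.array(s['tcp_pos']);R=cv2.Rodrigues(s['ee_rot'])[0];print(s['clock'],P,s['force'],R[:,2])
c=cam('scene');w=cam('wrist');crop(c,'s17.png',290,165,350,225,9);cv2.imwrite('pics/w17.png',w['img'])
print(proj(w,(.647,.105,.215)),proj(w,P-R[:,2]*.02),proj(c,P-R[:,2]*.02))
E
```

```text
clock: 22.1
tcp_pos: [0.6484, 0.1051, 0.2578]
ee_rot: [-0.474, 3.089, 0.001]
force: [-0.3, 0.0, -0.7]
width: -0.0002
clock: 22.77
tcp_pos: [0.648, 0.105, 0.2273]
ee_rot: [-0.474, 3.09, 0.001]
force: [0.8, 0.2, -0.5]
width: 0.0001
22.7667 [0.6480349  0.10500032 0.22729131] [ 0.77965099  0.24972734 -0.47185839] [ 0.01508352  0.00289112 -0.99988206]
(np.float64(280.928298634485), np.float64(235.46096224404494)) (np.float64(280.38593481793185), np.float64(260.3427292510789)) (np.float64(320.2671184957939), np.float64(193.02162264351787))
```

View pics/w17.png

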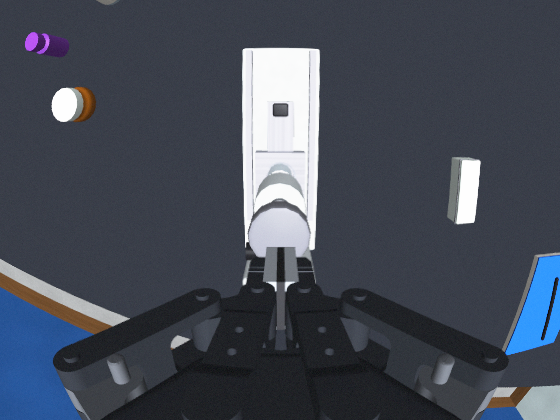

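View pics/s17.png

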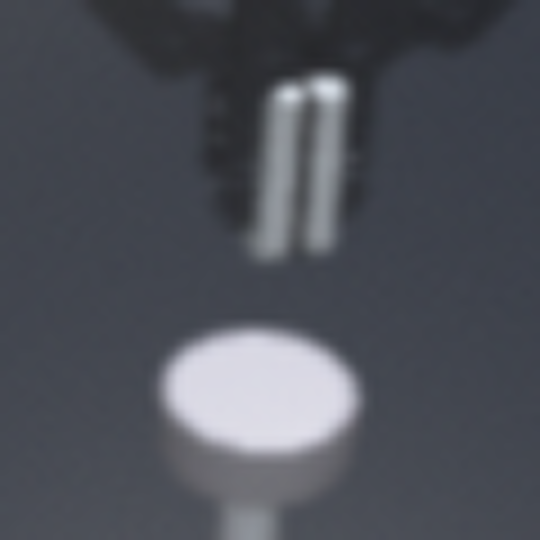

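The knob is centred at wrist (279,231) and scene crop (260,390), with the tips just above it. Nudging 2 mm and descending.

```bash
python3 -m handwheel '[{"delta_pos":[-0.001,-0.002,-0.004],"twist":0,"gripper":0},{"delta_pos":[-0.001,-0.002,-0.008],"twist":0,"gripper":0},{"delta_pos":[-0.001,-0.002,-0.012],"twist":0,"gripper":0},{"delta_pos":[-0.001,-0.002,-0.016],"twist":0,"gripper":0},{"delta_pos":[-0.001,-0.002,-0.019],"twist":0,"gripper":0},{"delta_pos":[-0.001,-0.002,-0.022],"twist":0,"gripper":0},{"delta_pos":[-0.001,-0.002,-0.025],"twist":0,"gripper":0},{"delta_pos":[-0.001,-0.002,-0.025],"twist":0,"gripper":0}]'
python3 - <<'E'
from h import *
s=sensors.get_state();P=np.array(s['tcp_pos']);print(s['clock'],P,s['force'])
c=cam('scene');w=cam('wrist');crop(c,'s18.png',290,165,350,225,9);crop(w,'w18.png',230,170,330,290,5)
E
```

```text
clock: 23.53
tcp_pos: [0.6471, 0.1031, 0.202]
ee_rot: [-0.474, 3.09, 0.001]
force: [0.3, 0.6, -0.3]
width: 0.0
23.5333 [0.64710199 0.10305054 0.2020104 ] [ 0.29763033  0.60906178 -0.27464222]
```

View pics/s18.png

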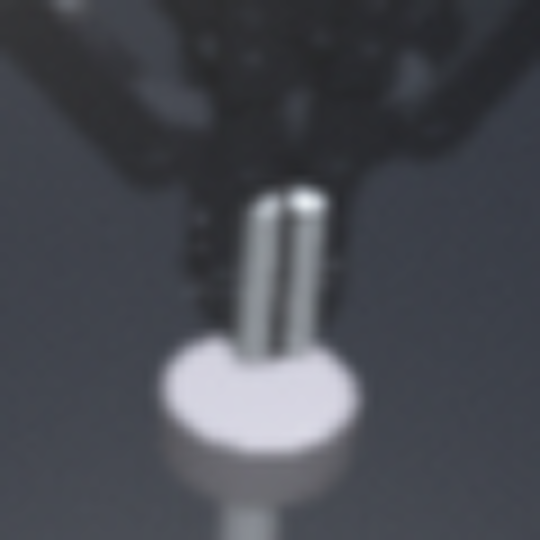

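View pics/w18.png

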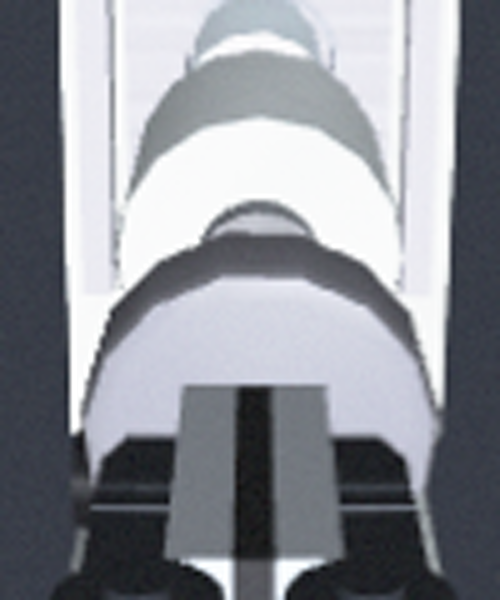

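Well centred, with roughly 7 mm to go. Lowering slowly and watching the force.

```bash
python3 -m handwheel '[{"delta_pos":[0,0,-0.001],"twist":0,"gripper":0},{"delta_pos":[0,0,-0.002],"twist":0,"gripper":0},{"delta_pos":[0,0,-0.003],"twist":0,"gripper":0},{"delta_pos":[0,0,-0.004],"twist":0,"gripper":0},{"delta_pos":[0,0,-0.005],"twist":0,"gripper":0},{"delta_pos":[0,0,-0.006],"twist":0,"gripper":0},{"delta_pos":[0,0,-0.007],"twist":0,"gripper":0},{"delta_pos":[0,0,-0.007],"twist":0,"gripper":0}]'
python3 -m handwheel '[{"delta_pos":[0,0,-0.0005],"twist":0,"gripper":0},{"delta_pos":[0,0,-0.001],"twist":0,"gripper":0},{"delta_pos":[0,0,-0.0015],"twist":0,"gripper":0},{"delta_pos":[0,0,-0.002],"twist":0,"gripper":0},{"delta_pos":[0,0,-0.0025],"twist":0,"gripper":0},{"delta_pos":[0,0,-0.003],"twist":0,"gripper":0},{"delta_pos":[0,0,-0.003],"twist":0,"gripper":0},{"delta_pos":[0,0,-0.003],"twist":0,"gripper":0}]'
```

```text
clock: 24.3
tcp_pos: [0.6474, 0.103, 0.1955]
ee_rot: [-0.474, 3.09, 0.001]
force: [1.3, -0.7, -0.1]
width: -0.0001
clock: 24.97
tcp_pos: [0.6473, 0.1031, 0.1925]
ee_rot: [-0.474, 3.09, 0.001]
force: [-0.2, 0.9, 0.0]
width: -0.0002
```

```bash
python3 -m handwheel '[{"delta_pos":[0,0,-0.0005],"twist":0,"gripper":0},{"delta_pos":[0,0,-0.001],"twist":0,"gripper":0},{"delta_pos":[0,0,-0.0015],"twist":0,"gripper":0},{"delta_pos":[0,0,-0.002],"twist":0,"gripper":0},{"delta_pos":[0,0,-0.0025],"twist":0,"gripper":0},{"delta_pos":[0,0,-0.003],"twist":0,"gripper":0},{"delta_pos":[0,0,-0.003],"twist":0,"gripper":0},{"delta_pos":[0,0,-0.003],"twist":0,"gripper":0}]'
python3 - <<'E'
from h import *
s=sensors.get_state();P=np.array(s['tcp_pos']);print(s['clock'],P,s['force'])
c=cam('scene');crop(c,'s19.png',290,165,350,240,8)
E
```

```text
clock: 25.63
tcp_pos: [0.6474, 0.1031, 0.1896]
ee_rot: [-0.474, 3.089, 0.001]
force: [-0.3, -0.3, 1.1]
width: 0.0002
25.6333 [0.64741699 0.10306902 0.18959241] [-0.25587767 -0.34811589  1.13348206]
```

View pics/s19.png

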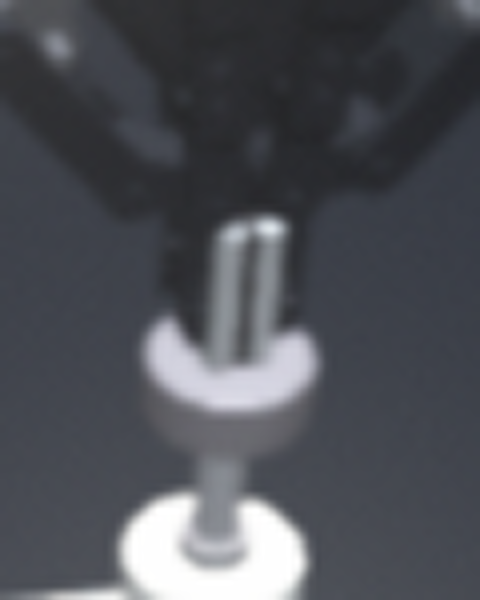

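Near contact. Continuing through the plunger stroke.

```bash
for i in 1; do :; done; python3 -m handwheel '[{"delta_pos":[0,0,-0.0006],"twist":0,"gripper":0},{"delta_pos":[0,0,-0.0012],"twist":0,"gripper":0},{"delta_pos":[0,0,-0.0018],"twist":0,"gripper":0},{"delta_pos":[0,0,-0.0024],"twist":0,"gripper":0},{"delta_pos":[0,0,-0.003],"twist":0,"gripper":0},{"delta_pos":[0,0,-0.0036],"twist":0,"gripper":0},{"delta_pos":[0,0,-0.004],"twist":0,"gripper":0},{"delta_pos":[0,0,-0.004],"twist":0,"gripper":0}]'
python3 -m handwheel '[{"delta_pos":[0,0,-0.0005],"twist":0,"gripper":0},{"delta_pos":[0,0,-0.001],"twist":0,"gripper":0},{"delta_pos":[0,0,-0.0015],"twist":0,"gripper":0},{"delta_pos":[0,0,-0.002],"twist":0,"gripper":0},{"delta_pos":[0,0,-0.0025],"twist":0,"gripper":0},{"delta_pos":[0,0,-0.003],"twist":0,"gripper":0},{"delta_pos":[0,0,-0.003],"twist":0,"gripper":0},{"delta_pos":[0,0,-0.003],"twist":0,"gripper":0}]'
python3 -c "
from rig import sensors
s=sensors.get_state();print(s['clock'],s['tcp_pos'],s['force'])"
```

```text
clock: 26.35
tcp_pos: [0.6474, 0.103, 0.1855]
ee_rot: [-0.474, 3.089, 0.001]
force: [-0.6, 0.2, 2.4]
width: -0.0001
clock: 27.02
tcp_pos: [0.6475, 0.1031, 0.1826]
ee_rot: [-0.474, 3.089, 0.001]
force: [-0.7, 0.2, 2.4]
width: 0.0001
27.0167 [0.64748326 0.10305567 0.18257753] [-0.72701656  0.22371916  2.40587329]
```

```bash
python3 -m handwheel '[{"delta_pos":[0,0,-0.0005],"twist":0,"gripper":0},{"delta_pos":[0,0,-0.001],"twist":0,"gripper":0},{"delta_pos":[0,0,-0.0015],"twist":0,"gripper":0},{"delta_pos":[0,0,-0.002],"twist":0,"gripper":0},{"delta_pos":[0,0,-0.0025],"twist":0,"gripper":0},{"delta_pos":[0,0,-0.003],"twist":0,"gripper":0},{"delta_pos":[0,0,-0.003],"twist":0,"gripper":0},{"delta_pos":[0,0,-0.003],"twist":0,"gripper":0}]'
python3 -m handwheel '[{"delta_pos":[0,0,-0.0004],"twist":0,"gripper":0},{"delta_pos":[0,0,-0.0008],"twist":0,"gripper":0},{"delta_pos":[0,0,-0.0012],"twist":0,"gripper":0},{"delta_pos":[0,0,-0.0016],"twist":0,"gripper":0},{"delta_pos":[0,0,-0.002],"twist":0,"gripper":0},{"delta_pos":[0,0,-0.0024],"twist":0,"gripper":0},{"delta_pos":[0,0,-0.0024],"twist":0,"gripper":0},{"delta_pos":[0,0,-0.0024],"twist":0,"gripper":0}]'
```

```text
clock: 27.68
tcp_pos: [0.6475, 0.1031, 0.1797]
ee_rot: [-0.474, 3.089, 0.001]
force: [-0.9, -0.4, 3.8]
width: 0.0
clock: 28.35
tcp_pos: [0.6475, 0.103, 0.1773]
ee_rot: [-0.474, 3.089, 0.0]
force: [-0.6, -0.5, 3.6]
width: 0.0
```

```bash
python3 -m handwheel '[{"delta_pos":[0,0,-0.0004],"twist":0,"gripper":0},{"delta_pos":[0,0,-0.0008],"twist":0,"gripper":0},{"delta_pos":[0,0,-0.0012],"twist":0,"gripper":0},{"delta_pos":[0,0,-0.0016],"twist":0,"gripper":0},{"delta_pos":[0,0,-0.002],"twist":0,"gripper":0},{"delta_pos":[0,0,-0.002],"twist":0,"gripper":0},{"delta_pos":[0,0,-0.002],"twist":0,"gripper":0},{"delta_pos":[0,0,-0.002],"twist":0,"gripper":0}]'
python3 -m handwheel '[{"delta_pos":[0,0,-0.0004],"twist":0,"gripper":0},{"delta_pos":[0,0,-0.0008],"twist":0,"gripper":0},{"delta_pos":[0,0,-0.0012],"twist":0,"gripper":0},{"delta_pos":[0,0,-0.0016],"twist":0,"gripper":0},{"delta_pos":[0,0,-0.002],"twist":0,"gripper":0},{"delta_pos":[0,0,-0.002],"twist":0,"gripper":0},{"delta_pos":[0,0,-0.002],"twist":0,"gripper":0},{"delta_pos":[0,0,-0.002],"twist":0,"gripper":0}]'
```

```text
clock: 29.02
tcp_pos: [0.6476, 0.1031, 0.1754]
ee_rot: [-0.474, 3.089, 0.0]
force: [-0.9, 1.1, 5.2]
width: -0.0001
clock: 29.68
tcp_pos: [0.6476, 0.103, 0.1735]
ee_rot: [-0.474, 3.089, 0.0]
force: [-2.0, 0.2, 5.5]
width: -0.0
```

```bash
python3 -m handwheel '[{"delta_pos":[0,0,-0.0004],"twist":0,"gripper":0},{"delta_pos":[0,0,-0.0008],"twist":0,"gripper":0},{"delta_pos":[0,0,-0.0012],"twist":0,"gripper":0},{"delta_pos":[0,0,-0.0016],"twist":0,"gripper":0},{"delta_pos":[0,0,-0.002],"twist":0,"gripper":0},{"delta_pos":[0,0,-0.002],"twist":0,"gripper":0},{"delta_pos":[0,0,-0.002],"twist":0,"gripper":0},{"delta_pos":[0,0,-0.002],"twist":0,"gripper":0}]'
python3 -m handwheel '[{"delta_pos":[0,0,-0.0003],"twist":0,"gripper":0},{"delta_pos":[0,0,-0.0006],"twist":0,"gripper":0},{"delta_pos":[0,0,-0.0009],"twist":0,"gripper":0},{"delta_pos":[0,0,-0.0012],"twist":0,"gripper":0},{"delta_pos":[0,0,-0.0015],"twist":0,"gripper":0},{"delta_pos":[0,0,-0.0015],"twist":0,"gripper":0},{"delta_pos":[0,0,-0.0015],"twist":0,"gripper":0},{"delta_pos":[0,0,-0.0015],"twist":0,"gripper":0}]'
```

```text
clock: 30.35
tcp_pos: [0.6478, 0.103, 0.1729]
ee_rot: [-0.475, 3.088, -0.0]
force: [-3.5, -0.3, 8.7]
width: -0.0001
clock: 31.02
tcp_pos: [0.6479, 0.103, 0.173]
ee_rot: [-0.475, 3.086, -0.0]
force: [-3.5, 0.4, 10.1]
width: 0.0002
```

```bash
python3 -m handwheel '[{"delta_pos":[0,0,-0.0005],"twist":0,"gripper":0},{"delta_pos":[0,0,-0.001],"twist":0,"gripper":0},{"delta_pos":[0,0,-0.0015],"twist":0,"gripper":0},{"delta_pos":[0,0,-0.002],"twist":0,"gripper":0},{"delta_pos":[0,0,-0.0022],"twist":0,"gripper":0},{"delta_pos":[0,0,-0.0022],"twist":0,"gripper":0},{"delta_pos":[0,0,-0.0022],"twist":0,"gripper":0},{"delta_pos":[0,0,-0.0022],"twist":0,"gripper":0}]'
python3 - <<'E'
from h import *
s=sensors.get_state();P=np.array(s['tcp_pos']);print(s['clock'],P,s['force'],s['torque'])
c=cam('scene');crop(c,'s20.png',265,165,345,265,6);w=cam('wrist');crop(w,'w20.png',230,120,330,290,3)
E
```

```text
clock: 31.68
tcp_pos: [0.6479, 0.103, 0.1724]
ee_rot: [-0.476, 3.085, -0.001]
force: [-4.0, 1.6, 10.3]
width: 0.0003
31.6833 [0.64789935 0.10300522 0.17243877] [-3.95610259  1.63838836 10.30904408] [0.10315763 1.07443779 0.03289327]
```

View pics/s20.png

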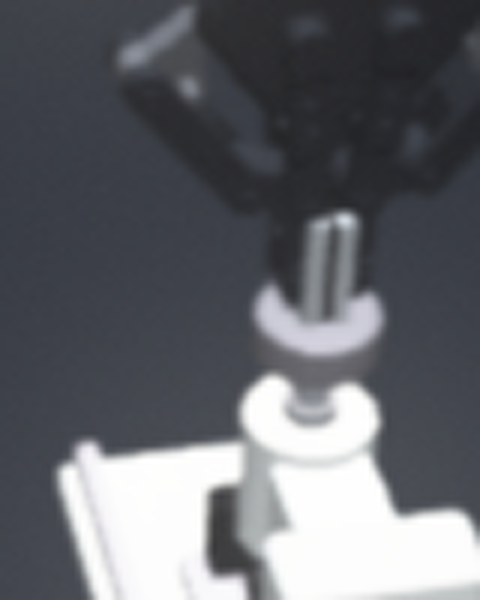

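View pics/w20.png

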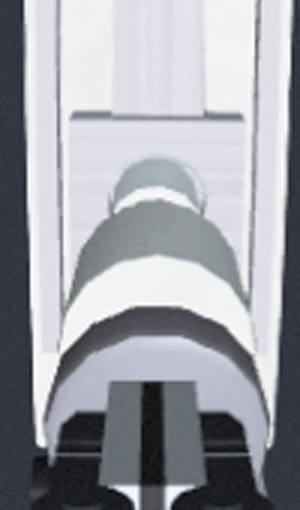

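```bash
python3 -m handwheel '[{"delta_pos":[0,0,-0.001],"twist":0,"gripper":0},{"delta_pos":[0,0,-0.0018],"twist":0,"gripper":0},{"delta_pos":[0,0,-0.0022],"twist":0,"gripper":0},{"delta_pos":[0,0,-0.0026],"twist":0,"gripper":0},{"delta_pos":[0,0,-0.003],"twist":0,"gripper":0},{"delta_pos":[0,0,-0.003],"twist":0,"gripper":0},{"delta_pos":[0,0,-0.003],"twist":0,"gripper":0},{"delta_pos":[0,0,-0.003],"twist":0,"gripper":0}]'
```

```text
clock: 32.45
tcp_pos: [0.648, 0.103, 0.1713]
ee_rot: [-0.476, 3.084, -0.001]
force: [-3.5, 0.7, 11.2]
width: 0.0002
```

```bash
python3 -m handwheel '[{"delta_pos":[0,0,-0.001],"twist":0,"gripper":0},{"delta_pos":[0,0,-0.0018],"twist":0,"gripper":0},{"delta_pos":[0,0,-0.0022],"twist":0,"gripper":0},{"delta_pos":[0,0,-0.0026],"twist":0,"gripper":0},{"delta_pos":[0,0,-0.003],"twist":0,"gripper":0},{"delta_pos":[0,0,-0.003],"twist":0,"gripper":0},{"delta_pos":[0,0,-0.003],"twist":0,"gripper":0},{"delta_pos":[0,0,-0.003],"twist":0,"gripper":0}]'
python3 -m handwheel '[{"delta_pos":[0,0,-0.001],"twist":0,"gripper":0},{"delta_pos":[0,0,-0.0018],"twist":0,"gripper":0},{"delta_pos":[0,0,-0.0022],"twist":0,"gripper":0},{"delta_pos":[0,0,-0.0026],"twist":0,"gripper":0},{"delta_pos":[0,0,-0.003],"twist":0,"gripper":0},{"delta_pos":[0,0,-0.003],"twist":0,"gripper":0},{"delta_pos":[0,0,-0.003],"twist":0,"gripper":0},{"delta_pos":[0,0,-0.003],"twist":0,"gripper":0}]'
```

```text
clock: 33.12
tcp_pos: [0.648, 0.103, 0.1701]
ee_rot: [-0.477, 3.083, -0.002]
force: [-3.5, 1.0, 10.8]
width: 0.0
clock: 33.78
tcp_pos: [0.6481, 0.103, 0.169]
ee_rot: [-0.477, 3.081, -0.002]
force: [-3.9, -0.2, 10.5]
width: 0.0
```

```bash
python3 -m handwheel '[{"delta_pos":[0,0,-0.001],"twist":0,"gripper":0},{"delta_pos":[0,0,-0.0018],"twist":0,"gripper":0},{"delta_pos":[0,0,-0.0022],"twist":0,"gripper":0},{"delta_pos":[0,0,-0.0026],"twist":0,"gripper":0},{"delta_pos":[0,0,-0.003],"twist":0,"gripper":0},{"delta_pos":[0,0,-0.003],"twist":0,"gripper":0},{"delta_pos":[0,0,-0.003],"twist":0,"gripper":0},{"delta_pos":[0,0,-0.003],"twist":0,"gripper":0}]'
python3 -c "
from rig import sensors
s=sensors.get_state();print(s['clock'],s['tcp_pos'],s['force'])"
```

```text
clock: 34.45
tcp_pos: [0.6481, 0.103, 0.168]
ee_rot: [-0.478, 3.08, -0.003]
force: [-2.9, 0.4, 11.3]
width: -0.0
34.45 [0.64810864 0.10300559 0.16797453] [-2.87988109  0.40666591 11.28689535]
```

```bash
python3 -m handwheel '[{"delta_pos":[0,0,-0.001],"twist":0,"gripper":0},{"delta_pos":[0,0,-0.0018],"twist":0,"gripper":0},{"delta_pos":[0,0,-0.0022],"twist":0,"gripper":0},{"delta_pos":[0,0,-0.0026],"twist":0,"gripper":0},{"delta_pos":[0,0,-0.003],"twist":0,"gripper":0},{"delta_pos":[0,0,-0.003],"twist":0,"gripper":0},{"delta_pos":[0,0,-0.003],"twist":0,"gripper":0},{"delta_pos":[0,0,-0.003],"twist":0,"gripper":0}]'
```

```text
clock: 35.12
tcp_pos: [0.6483, 0.103, 0.1679]
ee_rot: [-0.479, 3.078, -0.003]
force: [-5.2, 0.3, 13.5]
width: -0.0001
```

Travel has stopped and the force is climbing. One more slightly firmer push, still well below 25 N, to confirm the stop.

```bash
python3 -m handwheel '[{"delta_pos":[0,0,-0.001],"twist":0,"gripper":0},{"delta_pos":[0,0,-0.0018],"twist":0,"gripper":0},{"delta_pos":[0,0,-0.0022],"twist":0,"gripper":0},{"delta_pos":[0,0,-0.0026],"twist":0,"gripper":0},{"delta_pos":[0,0,-0.003],"twist":0,"gripper":0},{"delta_pos":[0,0,-0.0034],"twist":0,"gripper":0},{"delta_pos":[0,0,-0.0036],"twist":0,"gripper":0},{"delta_pos":[0,0,-0.0036],"twist":0,"gripper":0}]'
```

```text
clock: 35.78
tcp_pos: [0.6485, 0.103, 0.1678]
ee_rot: [-0.48, 3.075, -0.004]
force: [-6.0, 0.6, 16.0]
width: 0.0003
```

Second stop confirmed: 16 N with no travel, after about 5 mm of cap stroke at ~11 N. Letting the plunger rise steadily.

```bash
python3 -m handwheel '[{"delta_pos":[0,0,0.003],"twist":0,"gripper":0},{"delta_pos":[0,0,0.006],"twist":0,"gripper":0},{"delta_pos":[0,0,0.01],"twist":0,"gripper":0},{"delta_pos":[0,0,0.014],"twist":0,"gripper":0},{"delta_pos":[0,0,0.018],"twist":0,"gripper":0},{"delta_pos":[0,0,0.023],"twist":0,"gripper":0},{"delta_pos":[0,0,0.028],"twist":0,"gripper":0},{"delta_pos":[0,0,0.035],"twist":0,"gripper":0}]'
python3 -m handwheel '[{"delta_pos":[0,0,0.01],"twist":0,"gripper":0},{"delta_pos":[0,0,0.025],"twist":0,"gripper":0},{"delta_pos":[0,0,0.045],"twist":0,"gripper":0},{"delta_pos":[-0.02,-0.006,0.05],"twist":0,"gripper":0},{"delta_pos":[-0.05,-0.016,0.05],"twist":0,"gripper":0},{"delta_pos":[-0.08,-0.025,0.05],"twist":0,"gripper":0},{"delta_pos":[-0.11,-0.034,0.05],"twist":0,"gripper":0},{"delta_pos":[-0.13,-0.04,0.05],"twist":0,"gripper":0}]'
python3 -m handwheel '[{"delta_pos":[-0.01,-0.02,0],"twist":0,"gripper":0},{"delta_pos":[-0.02,-0.05,0],"twist":0,"gripper":0},{"delta_pos":[-0.03,-0.08,0],"twist":0,"gripper":0},{"delta_pos":[-0.04,-0.11,0],"twist":0,"gripper":0},{"delta_pos":[-0.05,-0.14,0],"twist":0,"gripper":0},{"delta_pos":[-0.05,-0.17,0],"twist":0,"gripper":0},{"delta_pos":[-0.05,-0.2,0],"twist":0,"gripper":0},{"delta_pos":[-0.05,-0.2,0],"twist":0,"gripper":0}]'
python3 - <<'E'
from h import *
s=sensors.get_state();print(s['clock'],s['tcp_pos'],s['force'])
c=cam('scene');t=cam('top');w=cam('wrist')
crop(c,'s30.png',265,185,345,285,6);crop(t,'t30.png',215,130,295,260,4);cv2.imwrite('pics/w30.png',w['img']);cv2.imwrite('pics/sf.png',c['img'])
o=cv2.imread('pics/scene0.png').astype(int);d=np.abs(o-c['img'].astype(int)).max(2)
print('diff knob',d[195:225,305:335].max(),'bystanders',d[195:285,125:210].max(),d[250:300,405:455].max())
E
```

```text
clock: 36.45
tcp_pos: [0.6482, 0.1029, 0.202]
ee_rot: [-0.48, 3.077, -0.005]
force: [0.1, -0.2, -0.2]
width: 0.0003
clock: 37.12
tcp_pos: [0.516, 0.062, 0.2527]
ee_rot: [-0.479, 3.077, -0.004]
force: [-0.2, -0.6, 0.3]
width: -0.0004
clock: 37.78
tcp_pos: [0.4658, -0.1416, 0.2534]
ee_rot: [-0.472, 3.077, -0.006]
force: [-0.2, -0.8, -0.3]
width: 0.0002
37.7833 [ 0.46584362 -0.14156515  0.25339449] [-0.18912135 -0.81845649 -0.33111045]
diff knob 5 bystanders 187 5
```

View pics/s30.png

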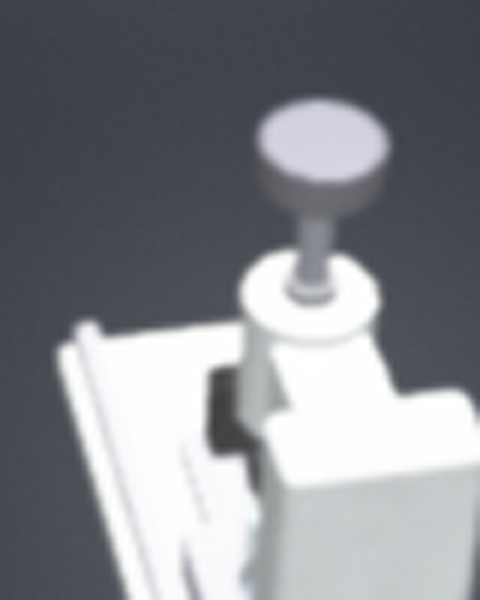

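View pics/t30.png

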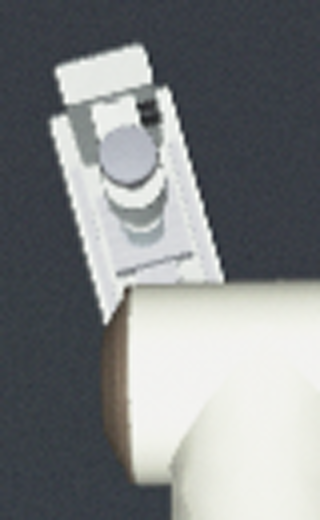

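View pics/w30.png

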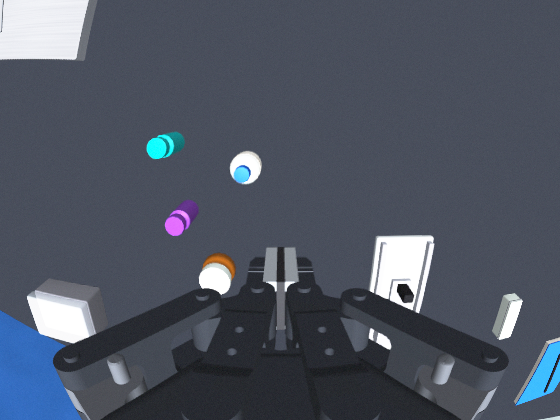

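The knob is back at its original pixel (max difference 5) and the shuttle is in. There's time to spare, so I'll use the wrist camera from the front to check the cap under the head.

```bash
python3 -m handwheel '[{"delta_pos":[-0.005,0.03,0],"twist":6,"gripper":0},{"delta_pos":[-0.01,0.06,0],"twist":12,"gripper":0},{"delta_pos":[-0.015,0.09,0],"twist":18,"gripper":0},{"delta_pos":[-0.02,0.12,0],"twist":24,"gripper":0},{"delta_pos":[-0.025,0.15,0],"twist":30,"gripper":0},{"delta_pos":[-0.03,0.18,0],"twist":36,"gripper":0},{"delta_pos":[-0.03,0.21,0],"twist":42,"gripper":0},{"delta_pos":[-0.03,0.24,0],"twist":48,"gripper":0}]'
python3 -m handwheel '[{"delta_pos":[0,0.01,0],"twist":6,"gripper":0},{"delta_pos":[0,0.015,0],"twist":12,"gripper":0},{"delta_pos":[0,0.015,-0.02],"twist":18,"gripper":0},{"delta_pos":[0,0.015,-0.04],"twist":24,"gripper":0},{"delta_pos":[0,0.015,-0.06],"twist":30,"gripper":0},{"delta_pos":[0,0.015,-0.08],"twist":36,"gripper":0},{"delta_pos":[0,0.015,-0.1],"twist":42,"gripper":0},{"delta_pos":[0,0.015,-0.12],"twist":42,"gripper":0}]'
python3 - <<'E'
from h import *
s=sensors.get_state();print(s['clock'],s['tcp_pos'],s['force'])
w=cam('wrist');cv2.imwrite('pics/w31.png',w['img'])
for z in(.084,.089):print(z,proj(w,(.635,.101,z)))
E
```

```text
clock: 38.6
tcp_pos: [0.4353, 0.1044, 0.2536]
ee_rot: [-1.698, 2.61, 0.015]
force: [0.8, 0.4, -0.6]
width: -0.0002
clock: 39.27
tcp_pos: [0.4351, 0.1206, 0.1331]
ee_rot: [-2.529, 1.823, 0.029]
force: [0.5, -0.5, -0.1]
width: -0.0
39.2667 [0.43512787 0.12062763 0.13312042] [ 0.4633223  -0.48838275 -0.09340951]
0.084 (np.float64(47.744129756401094), np.float64(115.65469215157219))
0.089 (np.float64(43.896947066919694), np.float64(116.07892872883777))
```

View pics/w31.png

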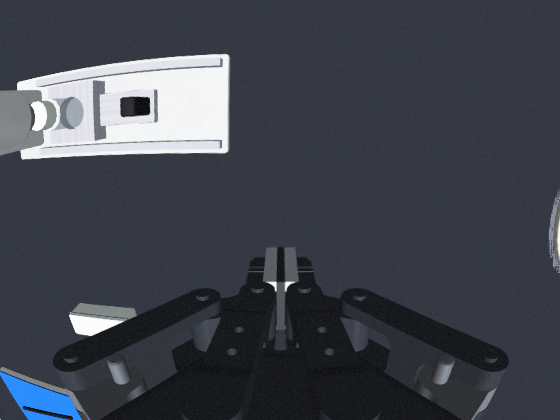

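```bash
python3 - <<'E'
from h import *
w=cam('wrist');crop(w,'w32.png',0,70,120,160,6)
k=np.array([.647,.104]);u=np.array([.955,.2965]);n=np.array([-.2965,.955])
F=k
for r,z in((.014,.021+.046),(.0125,.07),(.0125,.084),(.0125,.075),(.0125,.089)):
    p=F-u*r; print(r,z,((np.array(proj(w,(*p,z)))-[0,70]+.5)*6).round())
E
```

```text
0.014 0.067 [329. 278.]
0.0125 0.07 [308. 280.]
0.0125 0.084 [245. 287.]
0.0125 0.075 [286. 283.]
0.0125 0.089 [222. 290.]
```

View pics/w32.png

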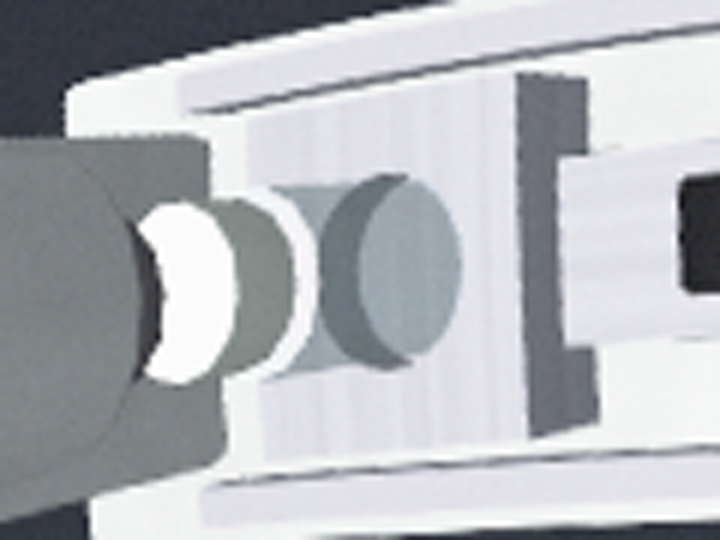

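The cap looks seated: in the crop its top edge is at x≈240, where I predict 245 for home and 222 for up. Everything is in place, so I'm handing in.

```bash
python3 -c "
from rig import finish_job;print(finish_job())"
```

```text
the job is handed in; nothing more can be done
None
```

The vial is capped and stands in the nest, the shuttle is fully in, and the plunger is all the way back up. I handed the job in at about 39 s of the 72 s allowed.

**What I did:** I picked the clear, white-capped vial and stood it in the nest. I pushed the shuttle in by its fin until its end stop (about 10 N). Then I pressed the knob through the soft stop and about 5 mm of cap travel at roughly 11 N, until the second stop (16 N with no further travel).

**Last checks:**
- **Plunger:** the knob is back at its starting position in the image.
- **Cap:** the wrist view matches a cap that is home. Its top edge is at 240, where I predicted 245 for home and 222 for up. The gap between cap and glass shoulder measured slightly wider than predicted for home (24 against 21 pixels, with up at 43). I put that down to calibration, because the hard stop held.
- **Shuttle:** the fin sits about 73–75 mm in front of the ram, as it should when fully in. A first rough wrist estimate of 86 mm came from the wrong pixel on the fin.
- **Other objects:** the slide box was unchanged by image comparison. The arm blocked that comparison for the flask, jar and look-alikes. The final wrist view shows them upright in the same layout, and the robot never touched them.

**What went wrong:** my first grip caught the cap instead of the glass, because the fingertips sit about 20 mm behind the reported tool point. I set the vial back down, saw the cap was still up, and gripped it again lower on the glass.

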